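# Lay the sauce tray

## Task

Lay the sauce tray for the table from the things drying on the board: stand the teapot-shaped sauce jug on the middle of the wooden trivet and the white dip cup in the middle of the saucer, then stand the pepper mill midway between the two and in line with them, and the salt shaker straight behind the mill, on the side of the tray away from the robot, with about 3 cm clear between mill and salt. Set everything down upright without dropping it, leave trivet and saucer where they lie on the tray, and leave the steel tin and the amber jar standing on the board.

Things in the scene. Friction and masses are not known exactly. Their poses are not given: they have to be found in the camera images.
- tray: Black plastic serving tray, fixed, 260 x 370 mm outside, rim 18 mm high and 5 mm thick, floor 5 mm thick, with a small grip at each short end. Origin: centre of its underside. Its y axis runs along the long side, its x axis across it, away from the robot (turned up to 0.2 rad). It lies to the left or to the right in front of the robot.
- trivet: Slatted wooden trivet, 100 x 100 mm, 11 mm high, loose, lying on one half of the tray's floor. Origin: centre of its underside. Its top (on which the jug stands) is 11 mm above the origin.
- saucer: Round white porcelain saucer, 100 mm across, rim 10 mm high, loose, lying on the other half of the tray, level with the trivet (centres about 210 mm apart along the tray's y axis). Origin: centre of its underside. Its flat well, about 70 mm across, is 5 mm above the origin.
- board: Pale bamboo drying board, fixed, 260 x 380 x 14 mm, beside the tray. Origin: centre of its underside. The six small things stand on it, in two rows of three about 120 mm apart, in any order.
- jug_mid (a point): White porcelain sauce jug shaped like a small teapot, closed lid with a ball knob, 78 mm high, about 0.32 kg. This point: on its upright axis, 39 mm above its foot (half-way up). Its x axis points along the spout, -x along the loop handle; both reach 54 mm from the axis. The round body is 61 mm across at this height and 48 mm at the foot: grip it across y, clear of spout and handle.
- cup_mid (a point): White porcelain dip cup, round, open, no handle, 60 mm across the rim narrowing to 56 mm at 18 mm above the foot and 38 mm at the foot, 56 mm high, about 0.11 kg. This point: on its upright axis, 28 mm above its foot (half-way up), z up.
- mill_mid (a point): Dark wooden pepper mill, round, 43 mm across the body (48 mm at the foot), domed head with a steel bead, 90 mm high, about 0.17 kg. This point: on its upright axis, 45 mm above its foot (half-way up), z up.
- salt_mid (a point): Small white porcelain salt shaker, round, 42 mm across, with a perforated steel cap, 62 mm high, about 0.12 kg. This point: on its upright axis, 31 mm above its foot (half-way up), z up.
- tin_mid (a point): Bystander: flat round steel spice tin, 61 mm across, 44 mm high, loose on the board. This point: on its axis, 22 mm above its foot. It stays where it is.
- jar_mid (a point): Bystander: amber glass jar with a black screw cap, 54 mm across, 70 mm high, loose on the board. This point: on its axis, 35 mm above its foot. It stays where it is.
Things that resemble listed ones, but are neither listed nor needed, are in the scene too. There is more than one size of the saucer; the one meant has the size given above.

How it is judged:
By the outcome, as a careful person would: the job done as asked, in the order asked, and still so for the second after the job is handed in, with the robot touching nothing.
It also fails if it takes over 134 s, if anything falls off the work surface, if the arm or the gripper's body presses on something with over 40 N, if the wrist force passes 120 N, or if a joint passes its speed limit or range.

## Robot

A 6-joint arm with a two-finger parallel gripper is mounted at the origin on the work surface. World frame = base frame: x ahead of the robot, y to its left, z up, the work surface at z = 0. Lengths are in m, angles in rad, forces in N, time in s.
With the tool pointing down it reaches from about 0.35 to 0.85 m from the base axis. Payload 8.1 kg.
Tool frame: the origin (TCP) lies at the very end of the fingers, on their centre line; the grasp point (between the pads) lies 19 mm behind it; z points along the fingers, x is the direction in which the jaws open and shut, and the axes are right-handed (so a half turn about z gives the same grasp; the last joint's range is limited). The gripper opens to 93 mm and grips with 3 to 60 N. Pads are 15 mm wide; open, the fingers measure 128 mm over their backs; the gripper's body (75 mm by 188 mm) begins 65 mm behind the grasp point.
Start: joints at [1.038, 0.13, 1.488, -0, 1.523, -0.085], TCP at [0.26, 0.541, 0.219] pointing down, gripper open.
Joint ranges: [-2.96, 2.96], [-0.89, 2.26], [0.02, 2.5], [-1.34, 4.48], [0, 2.73], [-2.66, 2.66]. Speed limits (rad/s): [2.39, 2.39, 2.79, 3.14, 3.14, 3.14].

## Interface

Orientations are given as a rotation vector (axis times angle).
In Python, from plant import robot gives the robot as it stands. The module is installed in compiled form; this text tells all that it offers.
- The arm moves only by the tool jog_arm, never from a script. Its argument "commands" is one flat list of numbers, 5 for each row, row after row: the gripper's target within -1 to 1 (shut at 1, half-way at 0, fully open at -1), then the shift along the tool's x, y, z in m, then the turn about the tool's z in degrees. A call has 1 to 20 rows; each row shifts and turns the commanded pose from where the row before left it, along the tool's axes as they then stand; what a row does not reach is not made up. A row lasts 1/12 s, in which the tool goes at most 41.7 mm and 7.16 degrees, less where a joint would pass 70% of its speed; a pose out of reach is approached as far as the arm can. A call is refused whole if a number of a shift passes 0.0417 or a number of a turn 7.16, either way. A call with a gripper value outside its range is refused whole. The fingers move at their own pace and stop on an object; "grip_force" is the grip in N (left out, the last holds). Time passes only in rows, so rows that do not move let the fingers close. It gives the time, the measured TCP pose, the force and the opening at its end, in the units of the state.
- robot.read_state(): the state, without advancing time (a new reading comes with each control period).
- robot.read_camera(name): name is "scene" or "top"; returns a dict with "img" (384x512x3 uint8, blue, green, red), "vfov" (degrees; the focal length in pixels is half the picture's height over the tangent of half this angle, whatever the lens; pixels are square), "cx", "cy" (the principal point, pixels), "k1" (the pictures are not rectified: a ray, as slopes to the right and down, at radius r is drawn at 1 + k1 r^2 times it, then the intrinsics apply), "extrinsics" (4x4, takes a point from world to camera coordinates). Camera axes: x right, y down, z forward; pixel columns grow to the right and rows downward; lengths in m; the calibration is good to about 2 mm. A picture is of the moment at which its call begins. There is no depth.
- robot.close_job(): hands the job in, once; it reports no verdict.
Trained networks look in a picture, given as the dict that the camera call returned (one of the last four; its "shot" number tells which), for a name from the list of things; names that differ only in an ending like _2 or _b are one class to them, and where a whole thing is asked for, a point or a joint stands for the part that bears it (a point fixed in the world has none). Each returns a list of dicts, best first, with "score" (0 to 1); they miss things now and then, are a little off and sometimes report something else, mostly with a low value. They report only what shows in the picture. A call takes as long as a camera call. They do not tell look-alikes from the thing itself.
- robot.recognise(thing, picture): "box" ([centre column, centre row, width, height] as shares, 0 to 1, of the picture: columns of its width, rows of its height, round what is visible of it).
- robot.pinpoint(thing, picture): "position" ([row, column] as shares, 0 to 1, of the picture: columns of its width, rows of its height: a listed point, or the origin of a listed thing).
The state is a dict: "t": time; "q": joint angles; "dq": joint speeds; "joint_torque": joint torques, N m; "tool_pos": TCP position; "orientation": TCP orientation; "force": force on the tool from outside, world axes, zero at the start; "wrist_torque": the same for the moment, N m; "opening": finger opening in m.
Only numpy, scipy, OpenCV 4.12 (cv2) and the standard library are available. Lean on these libraries where they do the work, as an engineer would, in place of code of your own. Each camera call takes 0.05 s, during which the arm holds its last target.

## Working session

There is one attempt and no reset: what is moved stays moved. The work goes in short steps, Python scripts to look and compute and a tool call to move; the robot and the scene stay as the last step left them, time stands still between calls to the robot, and variables do not carry over. Pictures are saved under pics/ and viewed, and the job is handed in when it is done.

Besides the shell and the picture viewer there is one more tool, called after "Request:" as name(argument=value, ...) on one line, values as JSON. jog_arm: Moves the arm, as the interface text tells. Its arguments: {"type":"object","properties":{"commands":{"type":"array"},"grip_force":{"type":"number"}},"required":["commands"]}

```bash
mkdir -p pics; ls
cat > h.py <<'E'
import numpy as np, cv2
from plant import robot
def K(c):
    h,w=c["img"].shape[:2]; f=h/2/np.tan(np.radians(c["vfov"])/2); return f
def proj(c,P):
    P=np.atleast_2d(P); E=np.array(c["extrinsics"]); q=P@E[:3,:3].T+E[:3,3]
    s=q[:,:2]/q[:,2:]; r2=(s**2).sum(1,keepdims=True); s=s*(1+c["k1"]*r2); f=K(c)
    return s*f+[c["cx"],c["cy"]]
def ray(c,uv):
    f=K(c); d=(np.array(uv,float)-[c["cx"],c["cy"]])/f; s=d.copy()
    for _ in range(50): s=d/(1+c["k1"]*(s@s))
    E=np.array(c["extrinsics"]); R=E[:3,:3]; o=-R.T@E[:3,3]; v=R.T@np.array([*s,1]); return o,v/np.linalg.norm(v)
def onz(c,uv,z):
    o,v=ray(c,uv); return o+v*(z-o[2])/v[2]
def tri(cs,uvs):
    A=np.zeros((3,3));b=np.zeros(3);L=[]
    for c,uv in zip(cs,uvs):
        o,v=ray(c,uv); M=np.eye(3)-np.outer(v,v);A+=M;b+=M@o;L.append((o,v))
    p=np.linalg.solve(A,b); return p,[np.linalg.norm((np.eye(3)-np.outer(v,v))@(p-o)) for o,v in L]
E
python3 - <<'E'
from h import *
s=robot.read_state(); print(s["t"],s["tool_pos"],s["orientation"],s["opening"],s["force"])
for n in("scene","top"):
    c=robot.read_camera(n); cv2.imwrite(f"pics/{n}0.png",c["img"]); print(n,c["vfov"],c["cx"],c["cy"],c["k1"],np.round(c["extrinsics"],3).tolist())
    for t in "tray trivet saucer board jug_mid cup_mid mill_mid salt_mid tin_mid jar_mid".split():
        for r in robot.pinpoint(t,c)[:3]:
            p=np.array(r["position"])*[384,512]; print(t,round(r["score"],2),np.round(p[::-1],1))
E
```

```text
pics
0.0 [0.25947661 0.54035298 0.21758199] [ 2.65848512e+00  1.67232379e+00 -2.60676670e-03] 0.09341960012215342 [-0.83287635 -0.14457497 -0.01535325]
scene 42.328017135757776 261.58928613581605 190.43127188368007 -0.012852622351809723 [[0.866, 0.5, -0.02, -0.377], [0.343, -0.621, -0.705, -0.108], [-0.365, 0.604, -0.709, 1.299], [0.0, 0.0, 0.0, 1.0]]
tray 0.59 [250.5 294.4]
trivet 0.93 [212.6 340.3]
trivet 0.4 [374.9 124.4]
saucer 0.95 [275.2 257.3]
saucer 0.55 [145.  250.9]
board 0.84 [329.2 166.1]
jug_mid 0.72 [332.  114.2]
cup_mid 0.63 [312.4 141. ]
cup_mid 0.54 [328.4 163.9]
mill_mid 0.8 [371.9 123.7]
salt_mid 0.81 [330.9 188.5]
tin_mid 0.8 [283.  170.3]
jar_mid 0.89 [352.5 158.1]
top 56.30980456835602 253.80364887632396 189.67969163832555 -0.058261459223428014 [[0.021, -0.999, 0.024, -0.015], [-0.995, -0.023, -0.097, 0.451], [0.097, -0.022, -0.995, 1.035], [0.0, 0.0, 0.0, 1.0]]
tray 0.68 [324.1 169.1]
tray 0.49 [290.1 159. ]
trivet 0.96 [362.6 169.5]
saucer 0.88 [323.5 248.8]
saucer 0.64 [290.  160.9]
saucer 0.55 [217.2 191.7]
board 0.8 [181.3 169. ]
jug_mid 0.75 [133.8 184.1]
cup_mid 0.75 [173.3 186.9]
mill_mid 0.67 [137.3 144.9]
mill_mid 0.19 [180.5 169.8]
salt_mid 0.58 [223.1 150. ]
tin_mid 0.63 [217.1 192. ]
jar_mid 0.56 [180.7 146.7]
```

Run:
```python
import cv2
for n in("scene","top"):
    i=cv2.imread(f"pics/{n}0.png"); cv2.imwrite(f"pics/{n}0b.png",cv2.resize(i,(800,600),interpolation=cv2.INTER_CUBIC))
```

```text
(no output)
```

View pics/scene0b.png

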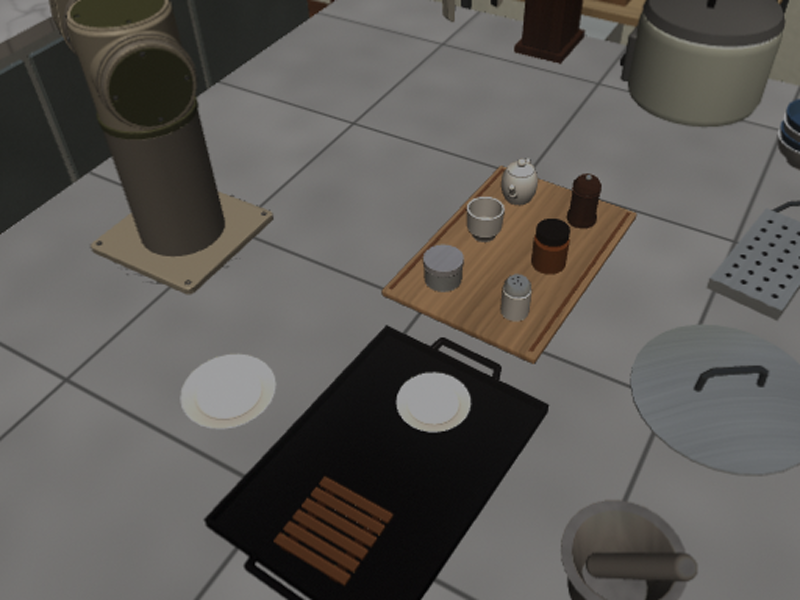

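View pics/top0b.png

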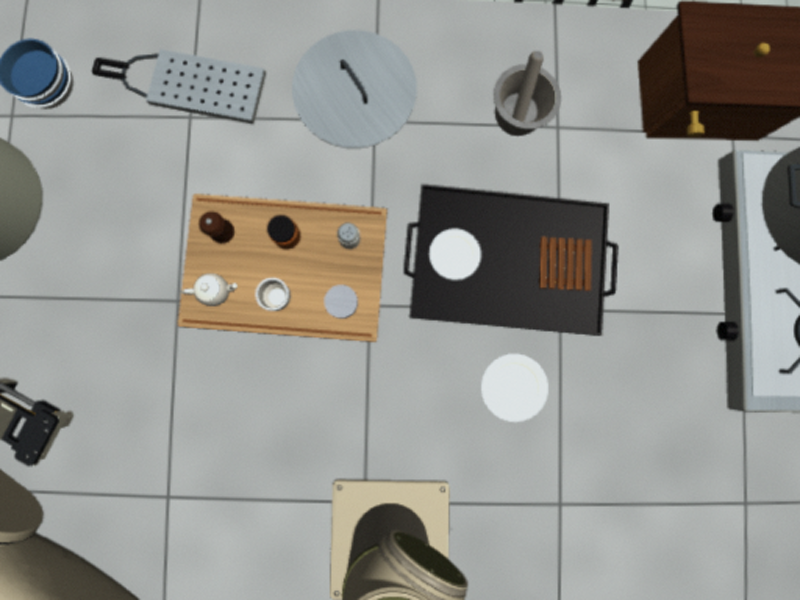

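The scene picture looks back at the robot from the far side; the top picture has x up and y left. In the 800x600 top view the board is on the left, with its front row (jug 212,290; cup 272,294; tin 341,301) and back row (mill 213,226; jar 283,232; salt 348,235). The tray is on the right, with the saucer at (455,254) and the trivet at (566,263). The larger saucer on the table at (515,387) is the decoy.

```bash
cat > m.py <<'E'
from h import *
S=robot.read_camera("scene");T=robot.read_camera("top")
Z=dict(tray=0,trivet=.005,saucer=.005,board=0,jug_mid=.053,cup_mid=.042,mill_mid=.059,salt_mid=.045,tin_mid=.036,jar_mid=.049)
if __name__=="__main__":
  for t,z in Z.items():
    o=[]
    for c in(S,T):
        for r in robot.pinpoint(t,c)[:2]:
            uv=np.array(r["position"])[::-1]*[512,384]; o.append((c is S,round(r["score"],2),np.round(onz(c,uv,z)[:2],4)))
    print(t,o)
E
python3 m.py
python3 - <<'E'
import cv2
for n,(x,y,w,h) in dict(top=(110,110,290,110),scene=(130,85,290,300)).items():
    i=cv2.imread(f"pics/{n}0.png")[y:y+h,x:x+w]; k=min(800/w,600/h); cv2.imwrite(f"pics/{n}0c.png",cv2.resize(i,None,fx=k,fy=k,interpolation=cv2.INTER_CUBIC))
E
```

```text
tray [(True, 0.89, array([ 0.5306, -0.2156])), (False, 0.57, array([ 0.5254, -0.2147]))]
trivet [(True, 0.64, array([ 0.5222, -0.3227])), (False, 0.93, array([ 0.5302, -0.3351]))]
saucer [(True, 0.94, array([ 0.5373, -0.1122])), (True, 0.76, array([ 0.2841, -0.2331])), (False, 0.72, array([ 0.5555, -0.1151])), (False, 0.63, array([ 0.2843, -0.2248]))]
board [(True, 0.61, array([0.5116, 0.199 ])), (True, 0.26, array([0.4112, 0.143 ])), (False, 0.71, array([0.5731, 0.0929])), (False, 0.59, array([0.5134, 0.2116]))]
jug_mid [(True, 0.7, array([0.4548, 0.3324])), (False, 0.55, array([0.4536, 0.3394])), (False, 0.4, array([0.573 , 0.3431]))]
cup_mid [(True, 0.67, array([0.446 , 0.2291])), (False, 0.88, array([0.4582, 0.2198]))]
mill_mid [(True, 0.77, array([0.5642, 0.34  ])), (True, 0.54, array([0.45 , 0.079])), (False, 0.56, array([0.5748, 0.3325]))]
salt_mid [(True, 0.77, array([0.5705, 0.0943])), (False, 0.78, array([0.5584, 0.0893]))]
tin_mid [(True, 0.98, array([0.4392, 0.104 ])), (False, 0.71, array([0.435 , 0.1029]))]
jar_mid [(True, 0.63, array([0.5674, 0.2004])), (False, 0.8, array([0.5691, 0.2139]))]
```

View pics/top0c.png

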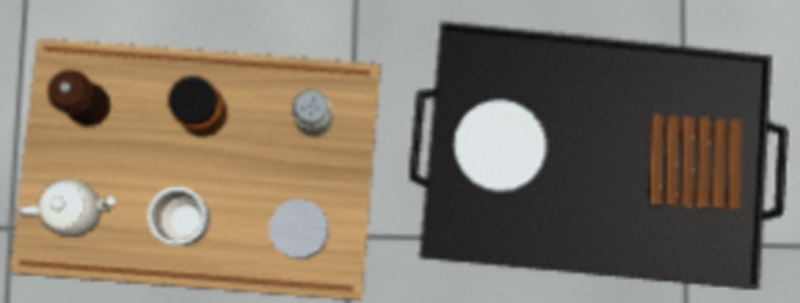

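View pics/scene0c.png

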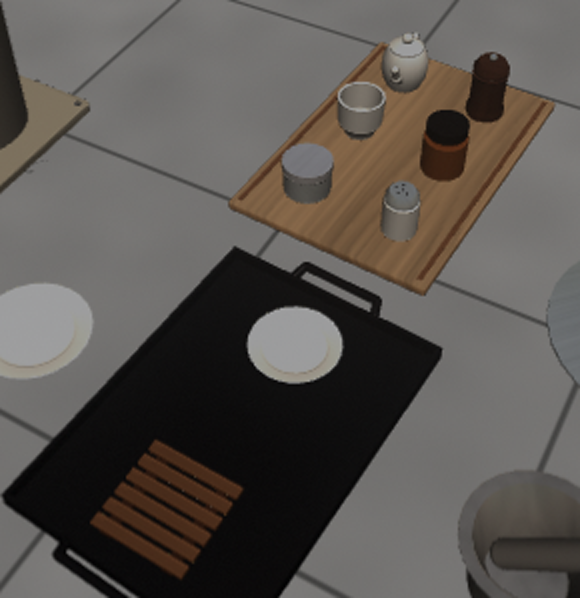

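```bash
cat > fit.py <<'E'
from h import *
from scipy.optimize import minimize
PR=dict(jug=[(.024,0),(.0305,.039),(.0305,.03),(.0305,.048),(.010,.070)],cup=[(.019,0),(.028,.018),(.030,.056)],mill=[(.024,0),(.0215,.02),(.0215,.07),(.0215,.075),(.012,.087)],
 salt=[(.021,0),(.021,.045),(.015,.06)],tin=[(.0305,0),(.0305,.044)],jar=[(.027,0),(.027,.069)],saucer=[(.03,0),(.05,.010)])
TH=np.linspace(0,2*np.pi,48,endpoint=False)
def hull(c,name,x,y,z):
    P=np.vstack([np.c_[x+r*np.cos(TH),y+r*np.sin(TH),np.full(48,z+h)] for r,h in PR[name]])
    return cv2.convexHull(proj(c,P).astype(np.float32))[:,0]
def render(H,box,ss=6):
    x0,y0,x1,y1=box; m=np.zeros(((y1-y0)*ss,(x1-x0)*ss),np.float32)
    q=((H-[x0-.0,y0-.0]+.5)*ss-.5)
    cv2.fillConvexPoly(m,np.round(q*16).astype(np.int32),1.0,shift=4)
    return cv2.resize(m,(x1-x0,y1-y0),interpolation=cv2.INTER_AREA)
def mask(img,kind):
    hsv=cv2.cvtColor(img,cv2.COLOR_BGR2HSV); h,s,v=[hsv[...,k].astype(int) for k in range(3)]
    if kind=="white": return (s<70).astype(np.float32)
    if kind=="dark": return (v<85).astype(np.float32)
def fit(c,name,z,x0,kind,off=(0,0)):
    H=hull(c,name,*x0,z); lo=np.floor(H.min(0)-7).astype(int); hi=np.ceil(H.max(0)+7).astype(int)
    box=(max(lo[0],0),max(lo[1],0),min(hi[0],512),min(hi[1],384)); M=mask(c["img"],kind)[box[1]:box[3],box[0]:box[2]]
    f=lambda p:((render(hull(c,name,p[0]*.01,p[1]*.01,z)+off,box)-M)**2).sum()
    best=min(((f((x0[0]*100+a,x0[1]*100+b)),a,b) for a in np.arange(-1.8,1.9,.3) for b in np.arange(-1.8,1.9,.3)))
    r=minimize(f,np.array(x0)*100+best[1:],method="Nelder-Mead",options=dict(initial_simplex=np.array(x0)*100+best[1:]+np.array([[0,0],[.2,0],[0,.2]])))
    return r.x*.01,r.fun,render(hull(c,name,*(r.x*.01),z),box).sum()
G=dict(jug=(.455,.336,"white"),cup=(.452,.224,"white"),mill=(.57,.336,"dark"),salt=(.565,.092,"white"),tin=(.437,.103,"white"),jar=(.568,.207,"dark"))
if __name__=="__main__":
  S=robot.read_camera("scene");T=robot.read_camera("top")
  for n,(x,y,k) in G.items():
    for nm,c in(("scene",S),("top",T)):
        p,e,a=fit(c,n,.014,(x,y),k); print(n,nm,np.round(p,4),round(e,1),round(a))
  for nm,c in(("scene",S),("top",T)):
    g=c["img"].max(2)
    # saucer
    m=(g>130).astype(np.uint8); uv=proj(c,[.55,-.113,.012])[0]; n_,L,st,ce=cv2.connectedComponentsWithStats(m); l=L[int(uv[1]),int(uv[0])]
    print(nm,"saucer",st[l],onz(c,ce[l],.012)[:3])
    cnt=cv2.findContours((L==l).astype(np.uint8),cv2.RETR_EXTERNAL,cv2.CHAIN_APPROX_NONE)[0][0][:,0]
    W=np.array([onz(c,p,.015)[:2] for p in cnt]); (cx,cy),r=cv2.minEnclosingCircle(W.astype(np.float32)); print("  rim circle",cx,cy,r)
    hsv=cv2.cvtColor(c["img"],cv2.COLOR_BGR2HSV); m=((hsv[...,1]>100)&(hsv[...,2]>45)).astype(np.uint8)
    m=cv2.morphologyEx(m,cv2.MORPH_CLOSE,np.ones((5,5))); uv=proj(c,[.53,-.325,.012])[0]; n_,L,st,ce=cv2.connectedComponentsWithStats(m); l=L[int(uv[1]),int(uv[0])]
    cnt=cv2.findContours((L==l).astype(np.uint8),cv2.RETR_EXTERNAL,cv2.CHAIN_APPROX_NONE)[0][0][:,0]
    W=np.array([onz(c,p,.016)[:2] for p in cnt]); print(nm,"trivet",st[l],cv2.minAreaRect((W*1000).astype(np.float32)))
    m=(g<62).astype(np.uint8)
    if nm=="scene": m=(g<45).astype(np.uint8)
    m=cv2.morphologyEx(m,cv2.MORPH_OPEN,np.ones((7,7)));n_,L,st,ce=cv2.connectedComponentsWithStats(m);uv=proj(c,[.53,-.215,.005])[0]; l=L[int(uv[1]),int(uv[0])]
    cnt=cv2.findContours((L==l).astype(np.uint8),cv2.RETR_EXTERNAL,cv2.CHAIN_APPROX_NONE)[0][0][:,0]
    W=np.array([onz(c,p,.015)[:2] for p in cnt]); print(nm,"tray",st[l],cv2.minAreaRect((W*1000).astype(np.float32)))
E
python3 fit.py
```

```text
jug scene [0.4517 0.3488] 613.7 553
jug top [0.4537 0.3363] 96.0 408
cup scene [0.4469 0.2232] 279.4 599
cup top [0.4468 0.2222] 8.1 391
mill scene [0.571  0.3349] 150.3 617
mill top [0.5693 0.3326] 42.0 343
salt scene [0.5622 0.0911] 13.9 501
salt top [0.5632 0.0884] 12.3 209
tin scene [0.437  0.1009] 224.4 713
tin top [0.4382 0.0991] 6.9 389
jar scene [0.5646 0.2097] 205.4 776
jar top [0.5622 0.2064] 85.9 394
scene saucer [ 254  239   47   37 1394] [ 0.5374896  -0.11293656  0.012     ]
  rim circle 0.537695586681366 -0.11342839151620865 0.048688556998968124
scene trivet [ 175  305   76   69 2770] ((525.5180053710938, -330.06439208984375), (100.41446685791016, 99.79310607910156), 88.25859832763672)
scene tray [  133   211   217   173 17928] ((530.8604736328125, -222.882080078125), (382.76593017578125, 265.620849609375), 85.9361572265625)
top saucer [275 146  33  33 863] [ 0.53728384 -0.1150533   0.012     ]
  rim circle 0.5369155406951904 -0.11476024985313416 0.05014985427260399
top trivet [ 345  151   34   35 1103] ((524.0938720703125, -329.3064880371094), (101.86104583740234, 101.86203002929688), 89.07039642333984)
top tray [ 263  119  126   94 7991] ((528.8894653320312, -223.26219177246094), (366.5160827636719, 258.0501708984375), 85.90135192871094)
```

```bash
cat > ov.py <<'E'
from fit import *
def ov(c,objs,box,fn):
    x,y,w,h=box; k=min(800/w,600/h); i=cv2.resize(c["img"][y:y+h,x:x+w],None,fx=k,fy=k,interpolation=cv2.INTER_CUBIC)
    for n,px,py,z in objs:
        H=hull(c,n,px,py,z); cv2.polylines(i,[np.round((H-[x,y]+.5)*k).astype(int)],True,(0,255,0),1)
    cv2.imwrite(fn,i)
E
python3 - <<'E'
from ov import *
O=[("jug",.4535,.3363,.014),("cup",.4468,.2227,.014),("mill",.570,.3338,.014),("salt",.5627,.090,.014),("tin",.4376,.1,.014),("jar",.5634,.208,.014),("saucer",.5373,-.114,.005)]
S=robot.read_camera("scene");T=robot.read_camera("top")
ov(S,O,(235,90,175,120),"pics/s1.png");ov(T,O,(112,120,140,95),"pics/t1.png")
E
```

```text
(no output)
```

View pics/s1.png

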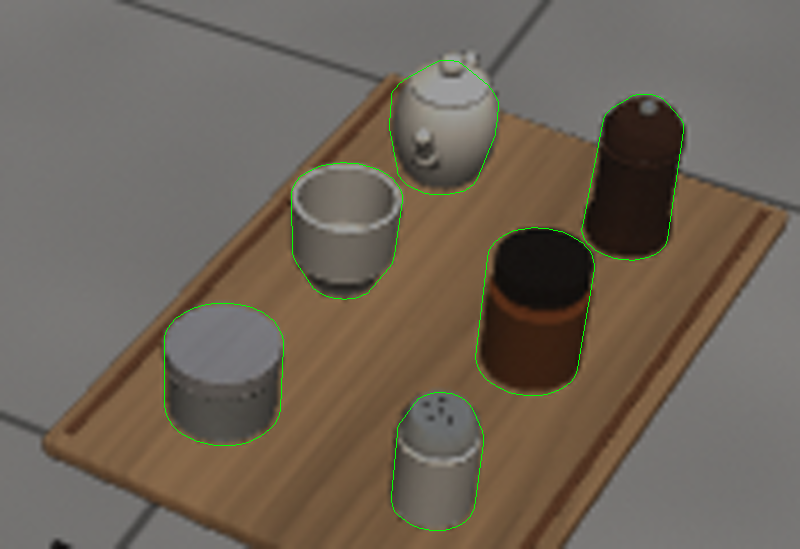

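View pics/t1.png

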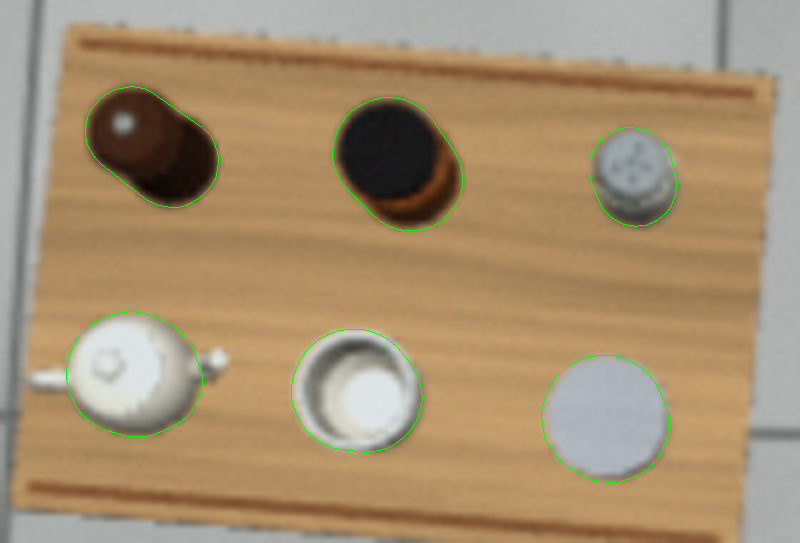

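Run:
```python
from h import *
S=robot.read_camera("scene");T=robot.read_camera("top")
k=800/140;ks=800/175
a=(112+218/k-.5,120+360/k-.5); b=(235+423/ks-.5,90+140/ks-.5)
print(tri([S,T],[b,a]))
for z in(.045,.05,.055,.06): print(z,onz(T,a,z),onz(T,(112+34/k-.5,120+380/k-.5),z))
s=robot.read_state();print(s["t"],s["q"])
from scipy.spatial.transform import Rotation as R
print(R.from_rotvec(s["orientation"]).as_matrix().round(3))
```

```text
(array([0.46038986, 0.2902059 , 0.06788067]), [np.float64(0.0005457648505833092), np.float64(0.0005457648505833706)])
0.045 [0.46246915 0.29606821 0.045     ] [0.45020149 0.38886911 0.045     ]
0.05 [0.46191306 0.29471861 0.05      ] [0.44970499 0.38706869 0.05      ]
0.055 [0.46135697 0.29336902 0.055     ] [0.44920849 0.38526828 0.055     ]
0.06 [0.46080088 0.29201942 0.06      ] [0.448712   0.38346787 0.06      ]
2.5 [ 1.03759732e+00  1.30379385e-01  1.48822831e+00  1.84272578e-05
  1.52297402e+00 -8.54154231e-02]
[[ 0.433  0.901 -0.   ]
 [ 0.901 -0.433  0.   ]
 [ 0.    -0.    -1.   ]]
```

Request:
jog_arm(commands=[-1,0,0,0,6,-1,0,0,0,6.5,-1,0,0,0,6.5,-1,0,0,0,6.5,-1,0,0,0,6.5,-1,0,0,0,6.5,-1,0,0,0,6.5,-1,0,0,0,6.5,-1,0,0,0,6.4], grip_force=15)

```text
t: 3.25
tool_pos: [0.2598, 0.5408, 0.2186]
orientation: [3.137, 0.168, -0.0]
force: [-0.7, 1.3, 0.6]
opening: 0.093
```

Request:
jog_arm(commands=[-1,0.006,0.008,0,0,-1,0.012,0.016,0,0,-1,0.012,0.016,0,0,-1,0.012,0.016,0,0,-1,0.012,0.016,0,0,-1,0.012,0.016,0,0,-1,0.012,0.016,0,0,-1,0.012,0.016,0,0,-1,0.012,0.016,0,0,-1,0.012,0.016,0,0,-1,0.012,0.016,0,0,-1,0.012,0.016,0,0,-1,0.012,0.016,0,0,-1,0.012,0.016,0,0,-1,0.0076,0.0088,0,0,-1,0,0,0,0,-1,0,0,0,0])

```text
t: 4.67
tool_pos: [0.4537, 0.3362, 0.2186]
orientation: [-3.136, -0.177, 0.0]
force: [-0.3, 0.1, 0.3]
opening: 0.0932
```

```bash
cat > d.py <<'E'
import sys
from h import *
from scipy.spatial.transform import Rotation as R
# usage d.py x y z az : distance in tool axes (after turn to az)
s=robot.read_state(); M=R.from_rotvec(s["orientation"]).as_matrix(); p=np.array(s["tool_pos"])
a=np.degrees(np.arctan2(M[1,0],M[0,0]))
print("t",round(s["t"],2),"tcp",p.round(4),"az",a.round(2),"tilt",M[2].round(4),"open",round(s["opening"],4),"F",np.round(s["force"],2),"q",np.round(s["q"],3))
if len(sys.argv)>1:
    x,y,z,az=map(float,sys.argv[1:5]); d=np.array([x,y,z])-p; r=np.radians(az); t=(a-az+180)%360-180
    print("turn",round(t,2),"x",round(d[0]*np.cos(r)+d[1]*np.sin(r),4),"y",round(d[0]*np.sin(r)-d[1]*np.cos(r),4),"z",round(-d[2],4))
E
python3 d.py .4535 .3363 .034 6.5
```

```text
t 4.67 tcp [0.4537 0.3362 0.2186] az 6.45 tilt [-3.e-04 -3.e-04 -1.e+00] open 0.0932 F [-0.29  0.14  0.29] q [0.547 0.035 1.589 0.    1.518 0.434]
turn -0.05 x -0.0002 y -0.0002 z 0.1846
```

Request:
jog_arm(commands=[-1,0,0,0.01,0,-1,0,0,0.02,0,-1,0,0,0.025,0,-1,0,0,0.025,0,-1,0,0,0.025,0,-1,0,0,0.025,0,-1,0,0,0.02,0,-1,0,0,0.015,0,-1,0,0,0.01,0,-1,0,0,0.006,0,-1,0,0,0.0036,0,-1,0,0,0,0], grip_force=25)

```text
t: 5.67
tool_pos: [0.4532, 0.3368, 0.0337]
orientation: [3.136, 0.178, -0.001]
force: [-0.1, 0.4, -0.2]
opening: 0.093
```

Request:
jog_arm(commands=[0,0,0,0,0,0.2,0,0,0,0,0.3,0,0,0,0,0.4,0,0,0,0,0.6,0,0,0,0,1,0,0,0,0,1,0,0,0,0,1,0,0,0,0,1,0,0,0,0,1,0,0,0,0])

```text
t: 6.5
tool_pos: [0.4541, 0.3367, 0.0345]
orientation: [-3.136, -0.176, -0.002]
force: [1.9, -0.6, 3.3]
opening: 0.0596
```

```bash
python3 d.py .5248 -.3297 .15 0
python3 - <<'E'
from ov import *
T=robot.read_camera("top");S=robot.read_camera("scene")
O=[("jug",.4535,.3363,.014)]
ov(T,O,(100,110,160,120),"pics/t2.png");ov(S,O,(235,80,175,130),"pics/s2.png")
E
```

```text
t 6.5 tcp [0.4541 0.3367 0.0345] az 6.44 tilt [ 1.1e-03 -3.0e-04 -1.0e+00] open 0.0596 F [ 1.94 -0.65  3.34] q [ 0.547  0.203  1.759 -0.     1.179  0.435]
turn 6.44 x 0.0707 y 0.6664 z -0.1155
```

View pics/s2.png

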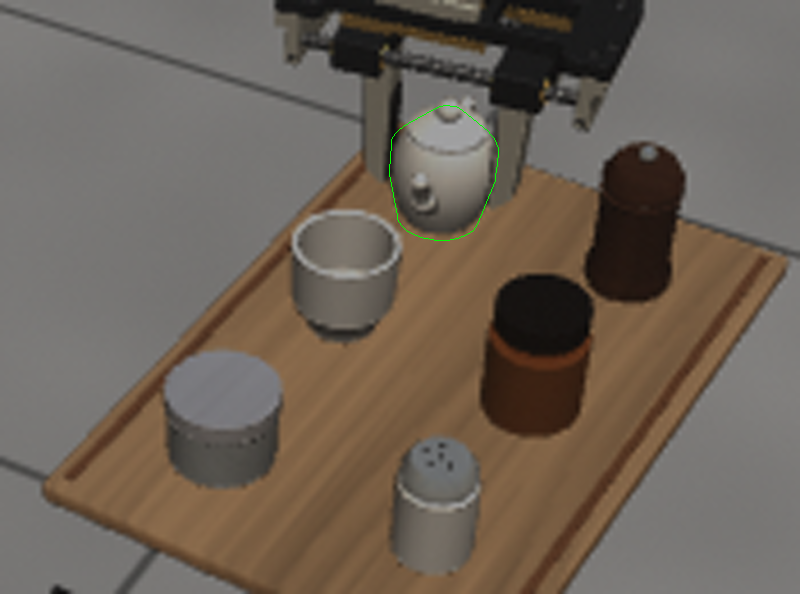

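The green outline fitted to the jug lies on it at (445,170), with the fingers closed on both sides. The opening is 59.6 mm against 61 mm nominal. Next I lift.

Request:
jog_arm(commands=[1,0,0,-0.003,0,1,0,0,-0.006,0,1,0,0,-0.01,0,1,0,0,-0.015,0,1,0,0,-0.02,0,1,0,0,-0.02,0,1,0,0,-0.02,0,1,0,0,-0.015,0,1,0,0,-0.01,0,1,0,0,-0.006,0,1,0,0,0,0,1,0,0,0,0])

```text
t: 7.6
tool_pos: [0.4532, 0.3363, 0.1585]
orientation: [3.136, 0.177, -0.001]
force: [0.4, -0.8, -3.6]
opening: 0.06
```

```bash
python3 d.py .5248 -.3297 .15 -3.5
python3 - <<'E'
from ov import *
T=robot.read_camera("top");S=robot.read_camera("scene")
s=robot.read_state(); p=s["tool_pos"]
O=[("jug",p[0],p[1],p[2]-.02)]
ov(T,O,(100,110,160,120),"pics/t3.png");ov(S,O,(235,50,175,130),"pics/s3.png")
E
```

```text
t 7.6 tcp [0.4532 0.3363 0.1585] az 6.44 tilt [-6.e-04  3.e-04 -1.e+00] open 0.06 F [ 0.35 -0.76 -3.56] q [0.548 0.071 1.662 0.    1.409 0.435]
turn 9.94 x 0.1121 y 0.6604 z 0.0085
```

View pics/s3.png

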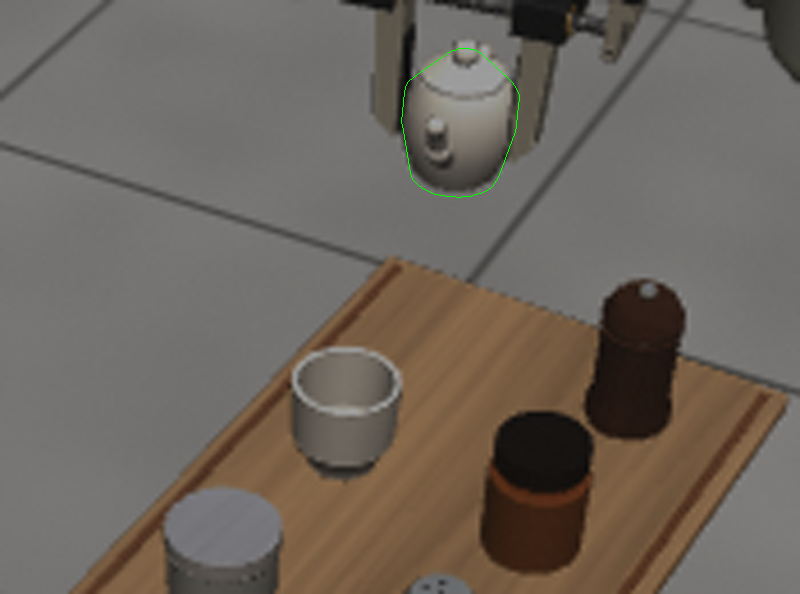

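The jug is held upright and the outline matches at (460,120). Now I carry it over.

Request:
jog_arm(commands=[1,0,0,0,2,1,0,0,0,3,1,0,0,0,3,1,0,0,0,2,1,0.0014,0.008,0,0,1,0.0027,0.016,0,0,1,0.0041,0.024,0,0,1,0.0051,0.03,0,0,1,0.0051,0.03,0,0,1,0.0051,0.03,0,0,1,0.0051,0.03,0,0,1,0.0051,0.03,0,0,1,0.0051,0.03,0,0,1,0.0051,0.03,0,0,1,0.0051,0.03,0,0,1,0.0051,0.03,0,0,1,0.0051,0.03,0,0])

```text
t: 9.12
tool_pos: [0.4902, -0.0164, 0.1583]
orientation: [3.14, -0.095, -0.002]
force: [0.7, 0.5, -3.1]
opening: 0.0601
```

Request:
jog_arm(commands=[1,0.0051,0.03,0,0,1,0.0051,0.03,0,0,1,0.0051,0.03,0,0,1,0.0051,0.03,0,0,1,0.0051,0.03,0,0,1,0.0051,0.03,0,0,1,0.0051,0.03,0,0,1,0.0051,0.03,0,0,1,0.0041,0.024,0,0,1,0.0041,0.024,0,0,1,0.0027,0.016,0,0,1,0.0014,0.008,0,0,1,0,0,0,0,1,0,0,0,0])

```text
t: 10.28
tool_pos: [0.524, -0.3288, 0.1583]
orientation: [-3.139, 0.098, 0.002]
force: [0.2, -0.7, -2.8]
opening: 0.0599
```

```bash
python3 d.py .5248 -.3297 .036 -3.5
python3 - <<'E'
from ov import *
T=robot.read_camera("top");S=robot.read_camera("scene")
s=robot.read_state(); p=s["tool_pos"]
O=[("jug",p[0],p[1],p[2]-.02)]
ov(T,O,(250,100,160,120),"pics/t4.png");ov(S,O,(135,230,200,150),"pics/s4.png")
E
```

```text
t 10.28 tcp [ 0.524  -0.3288  0.1583] az -3.56 tilt [-0.0012 -0.0012 -1.    ] open 0.0599 F [ 0.15 -0.71 -2.77] q [-0.643  0.216  1.504  0.     1.424 -0.581]
turn -0.06 x 0.0008 y 0.0009 z 0.1223
```

View pics/s4.png

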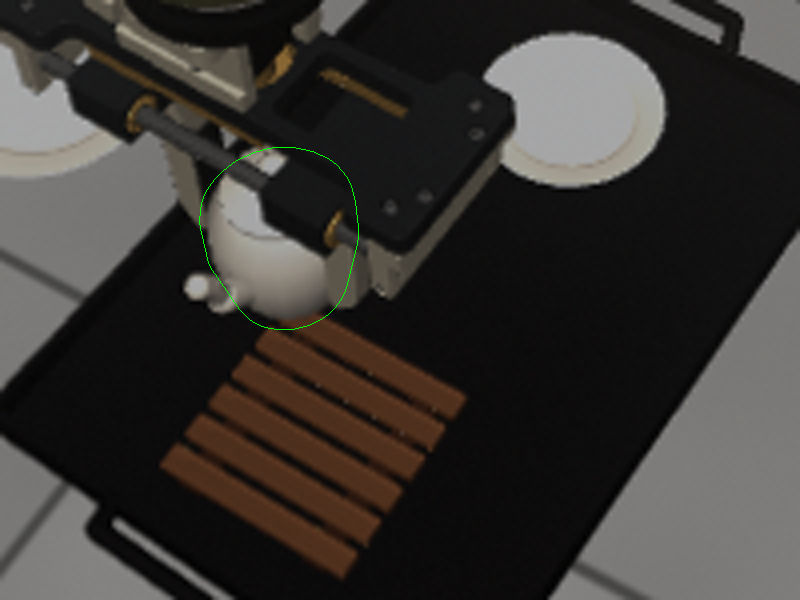

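View pics/t4.png

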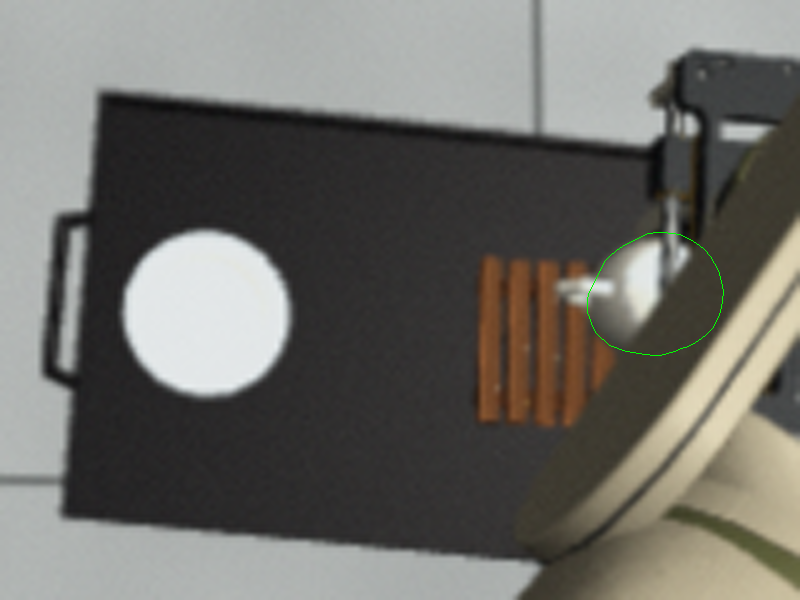

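Run:
```python
from ov import *
S=robot.read_camera("scene");s=robot.read_state(); p=np.array(s["tool_pos"])
x,y,w,h=175,255,60,70;k=8.5
i=cv2.resize(S["img"][y:y+h,x:x+w],None,fx=k,fy=k,interpolation=cv2.INTER_CUBIC)
i=np.clip(i.astype(float)*1.3,0,255).astype(np.uint8)
for r,z,col in((.0305,.039,(0,255,0)),(.024,0,(0,255,255)),(.006,.074,(255,0,255)),(.0015,.078,(255,0,0))):
    q=proj(S,np.c_[p[0]+r*np.cos(TH),p[1]+r*np.sin(TH),np.full(48,p[2]-.02+z)])
    cv2.polylines(i,[np.round((q-[x,y]+.5)*k).astype(int)],True,col,1)
a=np.radians(-93.5)
for d in(.054,-.054):
    q=proj(S,[[p[0]+d*np.cos(a),p[1]+d*np.sin(a),p[2]-.02+.055]]); cv2.circle(i,tuple(int(v) for v in (q[0]-[x,y]+.5)*k),4,(0,0,255),1)
cv2.imwrite("pics/s5.png",i)
```

```text
(no output)
```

View pics/s5.png

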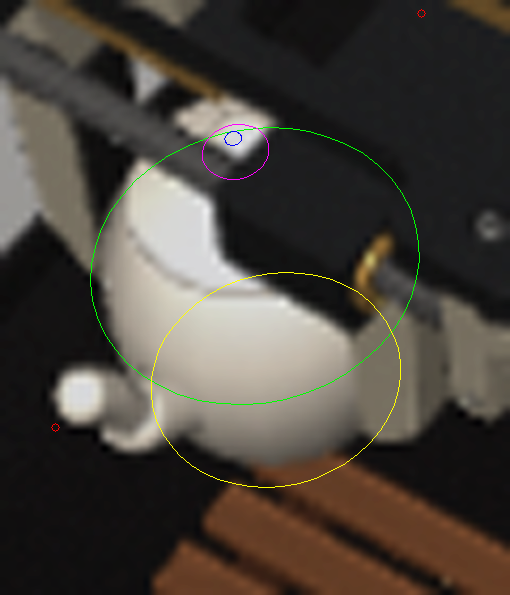

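The spout tip agrees with an upright jug: 47 mm out and 54 mm up, measured before the lift and now. The jug is upright over the trivet, so I lower it.

Request:
jog_arm(commands=[1,0.0004,0.0005,0.005,0,1,0.0004,0.0004,0.01,0,1,0,0,0.015,0,1,0,0,0.018,0,1,0,0,0.018,0,1,0,0,0.015,0,1,0,0,0.012,0,1,0,0,0.01,0,1,0,0,0.007,0,1,0,0,0.005,0,1,0,0,0.003,0,1,0,0,0.0015,0,1,0,0,0,0,1,0,0,0,0])

```text
t: 11.6
tool_pos: [0.5258, -0.3305, 0.0403]
orientation: [3.139, -0.097, 0.001]
force: [-1.2, 1.3, -3.2]
opening: 0.0596
```

```bash
python3 d.py .5248 -.3297 .036 -3.5
```

```text
t 11.6 tcp [ 0.5258 -0.3305  0.0403] az -3.56 tilt [ 9.e-04  6.e-04 -1.e+00] open 0.0596 F [-1.18  1.26 -3.2 ] q [-0.644  0.333  1.591 -0.     1.216 -0.582]
turn -0.06 x -0.0011 y -0.0007 z 0.0043
```

Request:
jog_arm(commands=[1,-0.0005,0,0.001,0,1,0,0,0.001,0,1,0,0,0,0])

```text
t: 11.85
tool_pos: [0.5249, -0.3302, 0.0376]
orientation: [3.14, -0.098, 0.0]
force: [-1.1, 0.2, -3.3]
opening: 0.0599
```

Request:
jog_arm(commands=[1,0,0,0.0005,0,1,0,0,0.0005,0,1,0,0,0,0])

```text
t: 12.1
tool_pos: [0.525, -0.3302, 0.0366]
orientation: [3.14, -0.098, 0.0]
force: [0.8, -0.3, -3.2]
opening: 0.0597
```

Request:
jog_arm(commands=[1,0,0,0.0005,0,1,0,0,0.0005,0,1,0,0,0,0])

```text
t: 12.35
tool_pos: [0.525, -0.3302, 0.0366]
orientation: [3.14, -0.097, 0.0]
force: [-3.9, 2.8, 5.8]
opening: 0.0599
```

Request:
jog_arm(commands=[1,0,0,0.0005,0,1,0,0,0,0])

```text
t: 12.52
tool_pos: [0.525, -0.3302, 0.0365]
orientation: [3.14, -0.097, 0.0]
force: [-5.6, 4.1, 9.2]
opening: 0.0599
```

Request:
jog_arm(commands=[1,0,0,-0.0005,0,1,0,0,0,0,-0.33,0,0,0,0,-0.36,0,0,0,0,-0.4,0,0,0,0,-0.6,0,0,0,0,-0.8,0,0,0,0,-0.9,0,0,0,0,-0.9,0,0,0,0])

```text
t: 13.27
tool_pos: [0.5249, -0.3301, 0.0354]
orientation: [-3.14, 0.098, 0.0]
force: [-0.5, 0.8, -0.9]
opening: 0.0862
```

```bash
python3 d.py .4468 .2225 .15 0
```

```text
t 13.27 tcp [ 0.5249 -0.3301  0.0354] az -3.56 tilt [-1.e-04 -0.e+00 -1.e+00] open 0.0862 F [-0.49  0.82 -0.86] q [-0.644  0.337  1.595 -0.     1.209 -0.582]
turn -3.56 x -0.0781 y -0.5526 z -0.1146
```

Request:
jog_arm(commands=[-0.95,0,0,-0.005,0,-1,0,0,-0.01,0,-1,0,0,-0.02,0,-1,0,0,-0.025,0,-1,0,0,-0.025,0,-1,0,0,-0.025,0,-1,0,0,-0.015,0,-1,0,0,-0.01,0,-1,0,0,0,0])

```text
t: 14.02
tool_pos: [0.5264, -0.3311, 0.1745]
orientation: [3.137, -0.097, 0.007]
force: [-0.7, -0.2, 0.4]
opening: 0.0932
```

```bash
python3 d.py .4468 .2225 .034 -3.5
```

```text
t 14.02 tcp [ 0.5264 -0.3311  0.1745] az -3.55 tilt [ 0.0046  0.003  -1.    ] open 0.0932 F [-0.68 -0.22  0.4 ] q [-0.644  0.206  1.484 -0.     1.445 -0.582]
turn -0.05 x -0.1132 y -0.5478 z 0.1405
```

Request:
jog_arm(commands=[-1,-0.002,-0.01,0,0,-1,-0.004,-0.02,0,0,-1,-0.0062,-0.03,0,0,-1,-0.0062,-0.03,0,0,-1,-0.0062,-0.03,0,0,-1,-0.0062,-0.03,0,0,-1,-0.0062,-0.03,0,0,-1,-0.0062,-0.03,0,0,-1,-0.0062,-0.03,0,0,-1,-0.0062,-0.03,0,0,-1,-0.0062,-0.03,0,0,-1,-0.0062,-0.03,0,0,-1,-0.0062,-0.03,0,0,-1,-0.0062,-0.03,0,0,-1,-0.0062,-0.03,0,0,-1,-0.0062,-0.03,0,0,-1,-0.0062,-0.03,0,0,-1,-0.0062,-0.03,0,0])

```text
t: 15.52
tool_pos: [0.4494, 0.1869, 0.1685]
orientation: [3.139, -0.097, -0.005]
force: [0.4, -0.3, -0.0]
opening: 0.0934
```

Request:
jog_arm(commands=[-1,-0.004,-0.02,0,0,-1,-0.0025,-0.012,0,0,-1,-0.0015,-0.0058,0,0,-1,0,0,0,0,-1,0,0,0,0,-1,0,0,0,0])

```text
t: 16.02
tool_pos: [0.446, 0.2226, 0.1702]
orientation: [3.139, -0.099, -0.001]
force: [1.6, 0.1, -0.4]
opening: 0.093
```

```bash
python3 d.py .4468 .2225 .028 -3.5;  python3 - <<'E'
from ov import *
S=robot.read_camera("scene");T=robot.read_camera("top");s=robot.read_state(); p=np.array(s["tool_pos"])
ov(S,[("jug",.525,-.330,.016),("saucer",.5373,-.114,.005),("cup",.4468,.2225,.014)],(140,90,230,290),"pics/s6.png")
ov(T,[("jug",.525,-.330,.016),("saucer",.5373,-.114,.005)],(250,100,160,120),"pics/t6.png")
E
```

```text
t 16.02 tcp [0.446  0.2226 0.1702] az -3.62 tilt [-4.e-04  6.e-04 -1.e+00] open 0.093 F [ 1.61  0.05 -0.35] q [ 0.36  -0.119  1.827 -0.     1.434  0.423]
turn -0.12 x 0.0008 y 0.0 z 0.1422
```

View pics/t6.png

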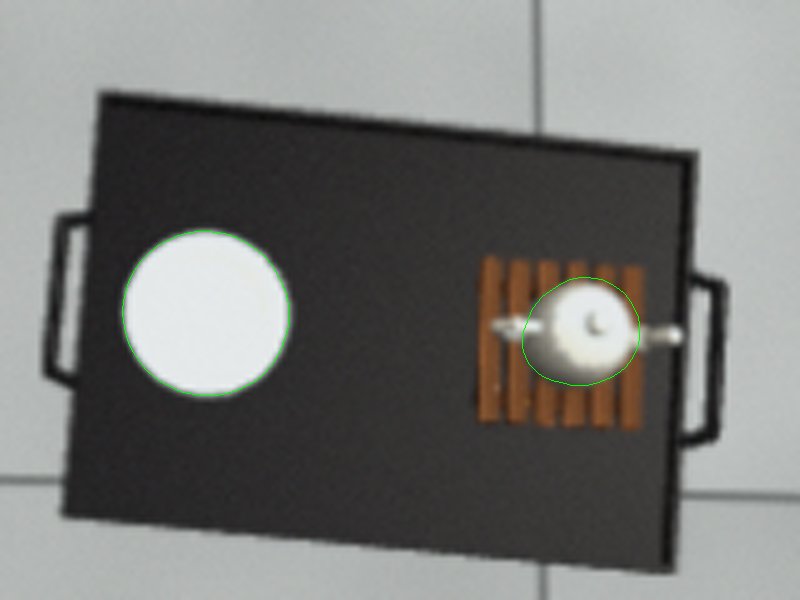

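View pics/s6.png

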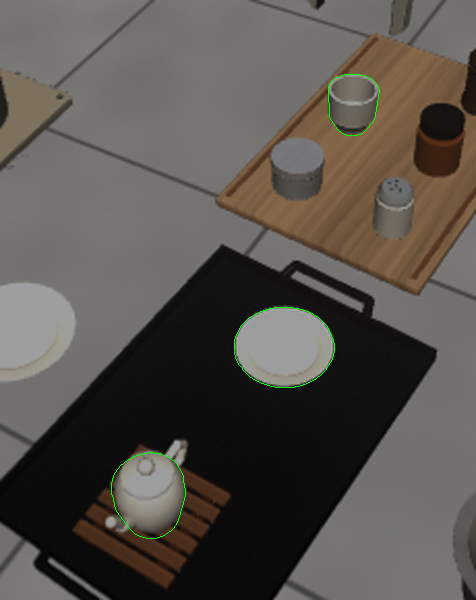

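The jug stands in the middle of the trivet and the trivet has not moved. Now the cup.

Request:
jog_arm(commands=[-1,0.0008,0,0.01,0,-1,0,0,0.02,0,-1,0,0,0.025,0,-1,0,0,0.025,0,-1,0,0,0.02,0,-1,0,0,0.018,0,-1,0,0,0.012,0,-1,0,0,0.008,0,-1,0,0,0.005,0,-1,0,0,0.002,0,-1,0,0,0,0,-0.5,0,0,0,0,-0.3,0,0,0,0,-0.2,0,0,0,0,0,0,0,0,0,0.5,0,0,0,0,1,0,0,0,0,1,0,0,0,0,1,0,0,0,0], grip_force=14)

```text
t: 17.7
tool_pos: [0.447, 0.2237, 0.0258]
orientation: [-3.14, 0.097, -0.001]
force: [0.5, 0.6, 1.0]
opening: 0.06
```

```bash
python3 d.py
```

```text
t 17.7 tcp [0.447  0.2237 0.0258] az -3.56 tilt [ 6.e-04 -2.e-04 -1.e+00] open 0.06 F [0.46 0.56 0.97] q [ 0.361  0.048  1.946 -0.     1.147  0.424]
```

Request:
jog_arm(commands=[1,0,0,0,0,1,0,0,-0.003,0,1,0,0,-0.006,0,1,0,0,-0.01,0,1,0,0,-0.015,0,1,0,0,-0.02,0,1,0,0,-0.02,0,1,0,0,-0.02,0,1,0,0,-0.015,0,1,0,0,-0.01,0,1,0,0,-0.006,0,1,0,0,0,0,1,0,0,0,0])

```text
t: 18.78
tool_pos: [0.4465, 0.2236, 0.1502]
orientation: [3.14, -0.097, -0.0]
force: [-0.2, -0.2, -1.1]
opening: 0.0595
```

```bash
python3 d.py .5373 -.114 .016 -3.5;  python3 - <<'E'
from ov import *
S=robot.read_camera("scene");s=robot.read_state(); p=np.array(s["tool_pos"])
ov(S,[("cup",p[0],p[1],p[2]-.0115)],(235,50,175,130),"pics/s7.png")
E
```

```text
t 18.78 tcp [0.4465 0.2236 0.1502] az -3.55 tilt [-3.e-04  1.e-04 -1.e+00] open 0.0595 F [-0.2  -0.19 -1.08] q [ 0.361 -0.101  1.848  0.     1.395  0.424]
turn -0.05 x 0.1112 y 0.3314 z 0.1342
```

View pics/s7.png

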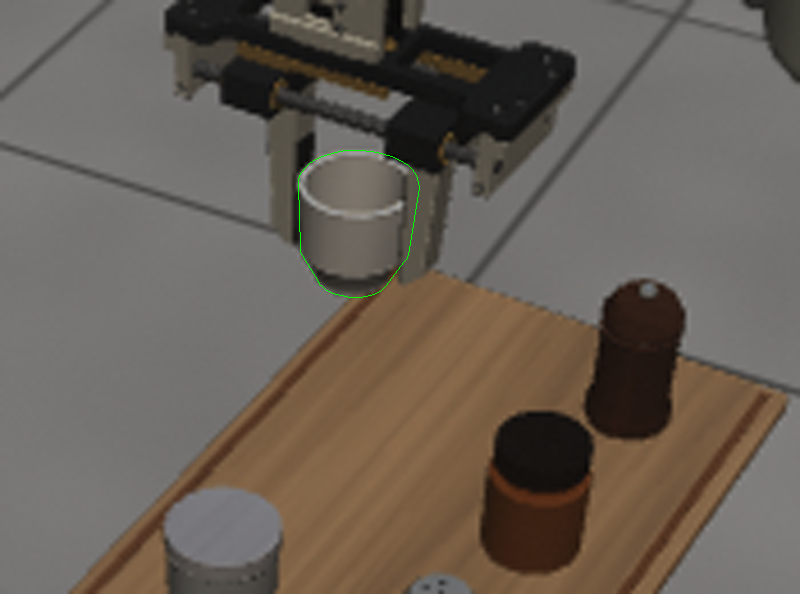

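Request:
jog_arm(commands=[1,0.0027,0.008,0,0,1,0.0054,0.016,0,0,1,0.008,0.024,0,0,1,0.0097,0.029,0,0,1,0.0097,0.029,0,0,1,0.0097,0.029,0,0,1,0.0097,0.029,0,0,1,0.0097,0.029,0,0,1,0.0097,0.029,0,0,1,0.0097,0.029,0,0,1,0.0097,0.029,0,0,1,0.0074,0.022,0,0,1,0.005,0.015,0,0,1,0.0031,0.009,0,0,1,0.002,0.0054,0,0,1,0,0,0,0,1,0,0,0,0,1,0,0,0,0])

```text
t: 20.33
tool_pos: [0.5369, -0.1131, 0.1503]
orientation: [-3.14, 0.096, 0.001]
force: [-0.7, 0.4, -1.4]
opening: 0.06
```

```bash
python3 d.py .5373 -.114 .0215 -3.5;  python3 - <<'E'
from ov import *
S=robot.read_camera("scene");T=robot.read_camera("top");s=robot.read_state(); p=np.array(s["tool_pos"])
ov(S,[("cup",p[0],p[1],p[2]-.0115),("saucer",.5373,-.114,.005)],(215,150,160,120),"pics/s8.png")
ov(T,[("cup",p[0],p[1],p[2]-.0115)],(230,100,160,120),"pics/t8.png")
E
```

```text
t 20.33 tcp [ 0.5369 -0.1131  0.1503] az -3.51 tilt [-5.e-04 -4.e-04 -1.e+00] open 0.06 F [-0.74  0.38 -1.42] q [-0.301  0.035  1.715  0.     1.392 -0.24 ]
turn -0.01 x 0.0005 y 0.0009 z 0.1288
```

View pics/s8.png

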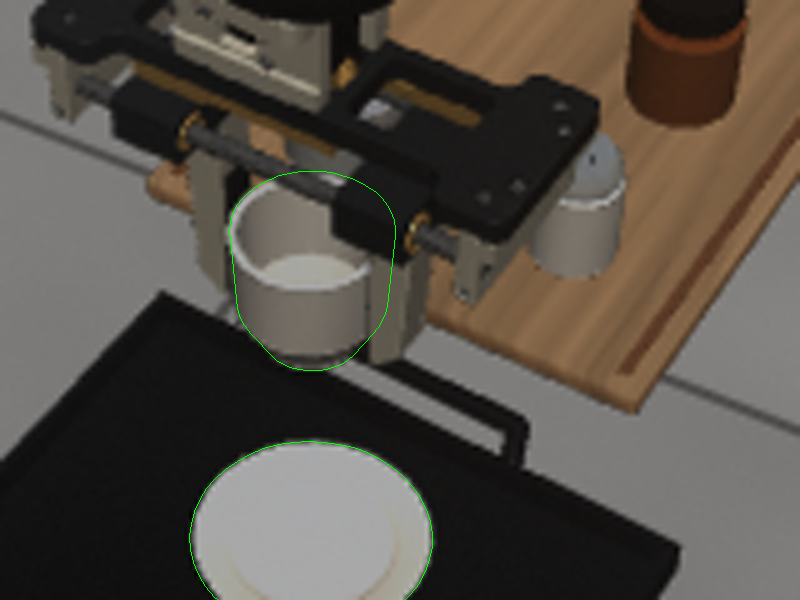

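The cup is held upright, with its outline matching at (312,270), directly over the saucer. Lowering it.

Request:
jog_arm(commands=[1,0.0005,0.0006,0.006,0,1,0,0,0.012,0,1,0,0,0.018,0,1,0,0,0.02,0,1,0,0,0.02,0,1,0,0,0.016,0,1,0,0,0.012,0,1,0,0,0.009,0,1,0,0,0.006,0,1,0,0,0.004,0,1,0,0,0.002,0,1,0,0,0.001,0,1,0,0,0,0,1,0,0,0,0])

```text
t: 21.6
tool_pos: [0.5382, -0.1149, 0.0253]
orientation: [3.14, -0.097, 0.002]
force: [0.7, 1.0, -1.4]
opening: 0.0595
```

Request:
jog_arm(commands=[1,0,0,0.001,0,1,0,0,0.0005,0,1,0,0,0,0])

```text
t: 21.85
tool_pos: [0.5377, -0.1147, 0.0232]
orientation: [3.14, -0.098, 0.0]
force: [-0.9, 0.8, -1.6]
opening: 0.0599
```

Request:
jog_arm(commands=[1,0,0,0.0005,0,1,0,0,0.0005,0,1,0,0,0,0])

```text
t: 22.1
tool_pos: [0.5375, -0.1146, 0.0219]
orientation: [-3.14, 0.097, 0.0]
force: [-0.0, 0.0, -1.1]
opening: 0.0599
```

Request:
jog_arm(commands=[1,0,0,0.0005,0,1,0,0,0,0,1,0,0,0,0])

```text
t: 22.35
tool_pos: [0.5376, -0.1147, 0.0218]
orientation: [3.14, -0.097, 0.0]
force: [-1.4, -1.2, 2.2]
opening: 0.0597
```

Request:
jog_arm(commands=[-0.31,0,0,0,0,-0.34,0,0,0,0,-0.38,0,0,0,0,-0.45,0,0,0,0,-0.55,0,0,0,0,-0.7,0,0,0,0,-0.75,0,0,0,0,-0.75,0,0,-0.003,0,-0.75,0,0,-0.008,0,-0.8,0,0,-0.015,0,-1,0,0,-0.025,0,-1,0,0,-0.025,0,-1,0,0,-0.025,0,-1,0,0,-0.025,0,-1,0,0,-0.015,0,-1,0,0,-0.01,0,-1,0,0,-0.004,0,-1,0,0,0,0])

```text
t: 23.85
tool_pos: [0.5381, -0.1148, 0.1776]
orientation: [3.14, -0.098, 0.002]
force: [0.1, -0.5, -0.7]
opening: 0.0932
```

```bash
python3 d.py .5702 .3340 .04 -3.5;  python3 - <<'E'
from ov import *
S=robot.read_camera("scene")
ov(S,[("cup",.5375,-.1145,.010),("saucer",.5373,-.114,.005),("jug",.525,-.33,.016)],(135,200,230,172),"pics/s9.png")
E
```

```text
t 23.85 tcp [ 0.5381 -0.1148  0.1776] az -3.56 tilt [ 1.6e-03  4.0e-04 -1.0e+00] open 0.0932 F [ 0.1  -0.53 -0.73] q [-0.303  0.017  1.683 -0.     1.44  -0.241]
turn -0.06 x 0.0047 y -0.4499 z 0.1376
```

View pics/s9.png

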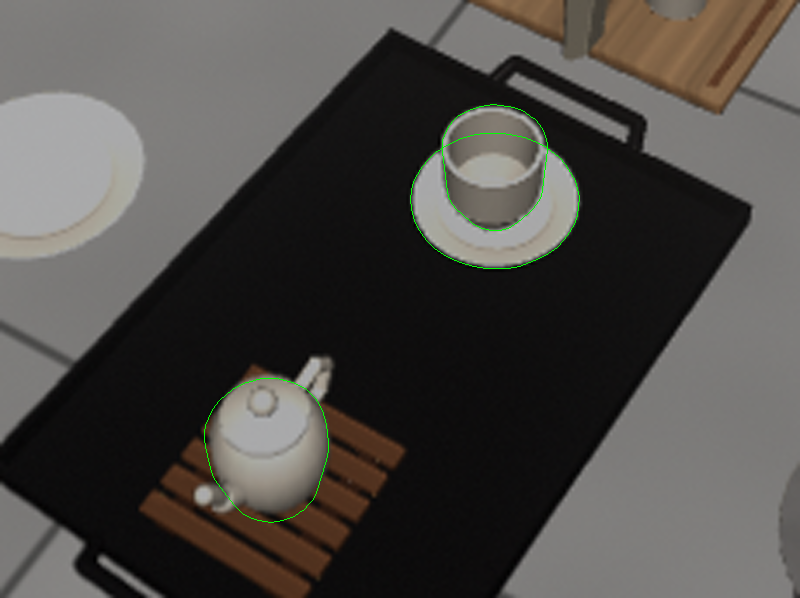

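Cup and jug both match their outlines: cup (494,168) in the saucer, jug (267,448) on the trivet. Next is the mill.

Request:
jog_arm(commands=[-1,0,-0.01,0,0,-1,0,-0.02,0,0,-1,0.0005,-0.03,0,0,-1,0.0005,-0.03,0,0,-1,0.0005,-0.03,0,0,-1,0.0005,-0.03,0,0,-1,0.0005,-0.03,0,0,-1,0.0005,-0.03,0,0,-1,0.0005,-0.03,0,0,-1,0.0005,-0.03,0,0,-1,0.0005,-0.03,0,0,-1,0.0002,-0.03,0,0,-1,0,-0.03,0,0,-1,0,-0.03,0,0,-1,0,-0.03,0,0,-1,0,-0.017,0,0,-1,0,-0.009,0,0,-1,0,-0.0039,0,0,-1,0,0,0,0,-1,0,0,0,0])

```text
t: 25.57
tool_pos: [0.57, 0.3332, 0.1759]
orientation: [3.139, -0.098, -0.001]
force: [0.5, -0.0, -0.7]
opening: 0.0933
```

```bash
python3 d.py .5702 .3338 .04 -3.5
```

```text
t 25.57 tcp [0.57   0.3332 0.1759] az -3.58 tilt [-9.e-04  9.e-04 -1.e+00] open 0.0933 F [ 0.47 -0.02 -0.72] q [ 0.452  0.314  1.355 -0.     1.473  0.514]
turn -0.08 x 0.0002 y -0.0006 z 0.1359
```

Request:
jog_arm(commands=[-1,0.0002,-0.0006,0.01,0,-1,0,0,0.02,0,-1,0,0,0.025,0,-1,0,0,0.025,0,-1,0,0,0.02,0,-1,0,0,0.014,0,-1,0,0,0.01,0,-1,0,0,0.006,0,-1,0,0,0.004,0,-1,0,0,0.002,0,-1,0,0,0,0,-0.4,0,0,0,0,-0.1,0,0,0,0,0,0,0,0,0,0.2,0,0,0,0,0.6,0,0,0,0,1,0,0,0,0,1,0,0,0,0,1,0,0,0,0,1,0,0,0,0], grip_force=16)

```text
t: 27.23
tool_pos: [0.5705, 0.3346, 0.0406]
orientation: [3.14, -0.098, 0.0]
force: [-0.3, 0.2, 0.6]
opening: 0.0439
```

```bash
python3 d.py
python3 - <<'E'
from ov import *
S=robot.read_camera("scene");T=robot.read_camera("top")
ov(S,[("mill",.5702,.3338,.014)],(255,70,175,130),"pics/s10.png")
for c,n in((S,"scene"),(T,"top")):
    print(n,fit(c,"cup",.010,(.5375,-.1145),"white")[0],fit(c,"jug",.016,(.525,-.33),"white")[0])
E
```

```text
t 27.23 tcp [0.5705 0.3346 0.0406] az -3.56 tilt [ 2.e-04  0.e+00 -1.e+00] open 0.0439 F [-0.28  0.17  0.6 ] q [ 0.453  0.432  1.464 -0.     1.245  0.515]
scene [ 0.5494082  -0.12658203] [ 0.5229964  -0.32546325]
top [ 0.55802792 -0.13275475] [ 0.52366265 -0.32813841]
```

View pics/s10.png

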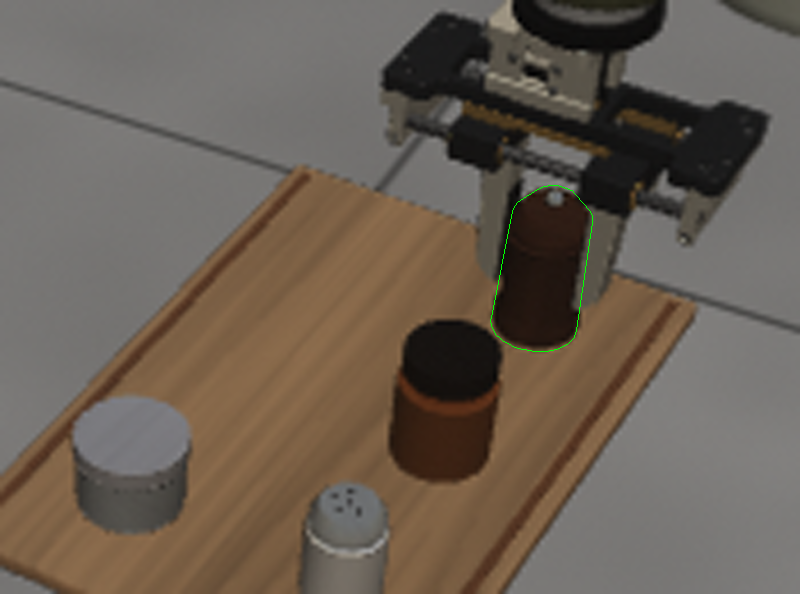

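Request:
jog_arm(commands=[1,0,0,-0.003,0,1,0,0,-0.006,0,1,0,0,-0.01,0,1,0,0,-0.015,0,1,0,0,-0.02,0,1,0,0,-0.02,0,1,0,0,-0.02,0,1,0,0,-0.015,0,1,0,0,-0.01,0,1,0,0,-0.006,0,1,0,0,0,0,1,0,0,0,0])

```text
t: 28.33
tool_pos: [0.5703, 0.3346, 0.1654]
orientation: [3.14, -0.097, -0.0]
force: [-0.3, 0.1, -2.6]
opening: 0.0437
```

```bash
python3 d.py .531 -.2218 .031 -3.5;  python3 - <<'E'
from ov import *
S=robot.read_camera("scene");s=robot.read_state(); p=np.array(s["tool_pos"])
ov(S,[("mill",p[0],p[1],p[2]-.0265)],(275,50,175,130),"pics/s11.png")
E
```

```text
t 28.33 tcp [0.5703 0.3346 0.1654] az -3.55 tilt [-0.  0. -1.] open 0.0437 F [-0.28  0.08 -2.59] q [ 0.453  0.322  1.365 -0.     1.455  0.515]
turn -0.05 x -0.0053 y 0.5578 z 0.1344
```

View pics/s11.png

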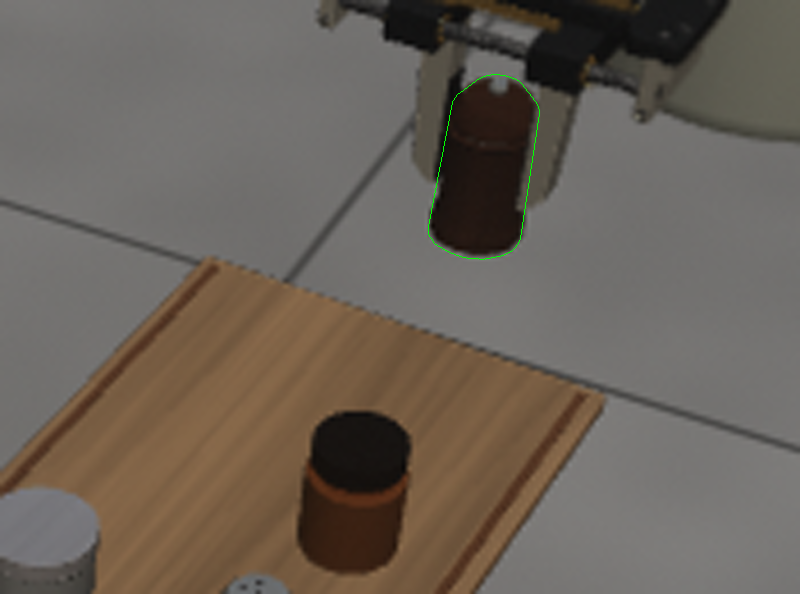

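Request:
jog_arm(commands=[1,0,0.008,0,0,1,-0.0004,0.016,0,0,1,-0.0004,0.024,0,0,1,-0.0003,0.03,0,0,1,-0.0003,0.03,0,0,1,-0.0003,0.03,0,0,1,-0.0003,0.03,0,0,1,-0.0003,0.03,0,0,1,-0.0003,0.03,0,0,1,-0.0003,0.03,0,0,1,-0.0003,0.03,0,0,1,-0.0003,0.03,0,0,1,-0.0003,0.03,0,0,1,-0.0003,0.03,0,0,1,-0.0003,0.03,0,0,1,-0.0003,0.03,0,0])

```text
t: 29.72
tool_pos: [0.5372, -0.1039, 0.1644]
orientation: [-3.14, 0.098, 0.003]
force: [0.1, 0.1, -1.4]
opening: 0.044
```

Request:
jog_arm(commands=[1,-0.0003,0.03,0,0,1,-0.0003,0.03,0,0,1,0,0.024,0,0,1,0,0.018,0,0,1,0,0.011,0,0,1,0,0.0068,0,0,1,0,0,0,0,1,0,0,0,0,1,0,0,0,0])

```text
t: 30.47
tool_pos: [0.5306, -0.2206, 0.1653]
orientation: [-3.14, 0.096, 0.001]
force: [-0.2, 0.4, -2.3]
opening: 0.0438
```

```bash
python3 d.py .531 -.2218 .0315 -3.5;  python3 - <<'E'
from ov import *
S=robot.read_camera("scene");s=robot.read_state(); p=np.array(s["tool_pos"])
ov(S,[("mill",p[0],p[1],p[2]-.0265)],(175,200,175,130),"pics/s12.png")
E
```

```text
t 30.47 tcp [ 0.5306 -0.2206  0.1653] az -3.5 tilt [-3.e-04 -6.e-04 -1.e+00] open 0.0438 F [-0.15  0.4  -2.3 ] q [-0.484  0.093  1.626  0.     1.423 -0.422]
turn -0.0 x 0.0005 y 0.0011 z 0.1338
```

View pics/s12.png

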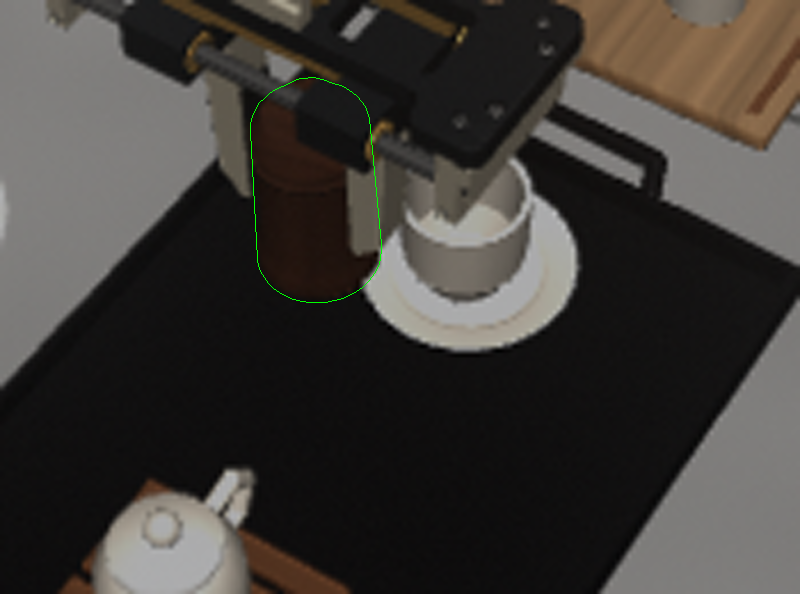

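Request:
jog_arm(commands=[1,0.0004,0.0008,0.006,0,1,0,0,0.012,0,1,0,0,0.018,0,1,0,0,0.02,0,1,0,0,0.02,0,1,0,0,0.017,0,1,0,0,0.013,0,1,0,0,0.01,0,1,0,0,0.007,0,1,0,0,0.004,0,1,0,0,0.002,0,1,0,0,0.001,0,1,0,0,0,0,1,0,0,0,0])

```text
t: 31.68
tool_pos: [0.5315, -0.2229, 0.0364]
orientation: [3.139, -0.097, 0.002]
force: [-0.9, -0.1, -2.1]
opening: 0.0436
```

Request:
jog_arm(commands=[1,0,0,0.001,0,1,0,0,0.0005,0,1,0,0,0,0])

```text
t: 31.93
tool_pos: [0.531, -0.2227, 0.0342]
orientation: [3.14, -0.098, 0.0]
force: [1.0, 0.3, -1.8]
opening: 0.0439
```

Request:
jog_arm(commands=[1,0,-0.0005,0.001,0,1,0,0,0.0005,0,1,0,0,0,0])

```text
t: 32.18
tool_pos: [0.5308, -0.222, 0.0323]
orientation: [-3.14, 0.097, 0.001]
force: [0.3, -0.4, -1.4]
opening: 0.0433
```

Request:
jog_arm(commands=[1,0,0,0.0005,0,1,0,0,0.0005,0,1,0,0,0,0])

```text
t: 32.43
tool_pos: [0.531, -0.2221, 0.0316]
orientation: [3.14, -0.097, 0.0]
force: [0.1, -0.1, -1.4]
opening: 0.044
```

Request:
jog_arm(commands=[1,0,0,0.0005,0,1,0,0,0,0,1,0,0,0,0])

```text
t: 32.68
tool_pos: [0.5311, -0.2222, 0.0314]
orientation: [3.14, -0.097, 0.001]
force: [-1.5, 1.2, 3.6]
opening: 0.0437
```

Request:
jog_arm(commands=[0.03,0,0,0,0,0,0,0,0,0,-0.04,0,0,0,0,-0.1,0,0,0,0,-0.25,0,0,0,0,-0.45,0,0,0,0,-0.5,0,0,0,0,-0.5,0,0,-0.003,0,-0.5,0,0,-0.008,0,-0.5,0,0,-0.015,0,-0.6,0,0,-0.025,0,-1,0,0,-0.025,0,-1,0,0,-0.025,0,-1,0,0,-0.025,0,-1,0,0,-0.015,0,-1,0,0,-0.01,0,-1,0,0,-0.004,0,-1,0,0,0,0])

```text
t: 34.18
tool_pos: [0.5314, -0.2223, 0.1871]
orientation: [3.139, -0.097, 0.002]
force: [-0.3, -0.8, 0.7]
opening: 0.0929
```

```bash
python3 d.py .5628 .0898 .026 86.5
```

```text
t 34.18 tcp [ 0.5314 -0.2223  0.1871] az -3.56 tilt [ 1.5e-03  7.0e-04 -1.0e+00] open 0.0929 F [-0.34 -0.83  0.71] q [-0.485  0.08   1.599  0.     1.46  -0.423]
turn -90.06 x 0.3134 y 0.0123 z 0.1611
```

Request:
jog_arm(commands=[-1,0,0,0,4,-1,0,0,0,7,-1,0,0,0,7,-1,0,0,0,7,-1,0,0,0,7,-1,0,0,0,7,-1,0,0,0,7,-1,0,0,0,7,-1,0,0,0,7,-1,0,0,0,7,-1,0,0,0,7,-1,0,0,0,7,-1,0,0,0,5,-1,0,0,0,3,-1,0,0,0,1,-1,0,0,0,0])

```text
t: 35.52
tool_pos: [0.5302, -0.2217, 0.1845]
orientation: [2.151, -2.288, -0.004]
force: [0.4, -0.3, 0.2]
opening: 0.093
```

```bash
python3 d.py .5628 .0898 .026 -93.5
```

```text
t 35.52 tcp [ 0.5302 -0.2217  0.1845] az -93.54 tilt [-0.001   0.0022 -1.    ] open 0.093 F [ 0.43 -0.3   0.23] q [-0.485  0.083  1.602 -0.     1.46   1.147]
turn -0.04 x -0.3129 y -0.0135 z 0.1585
```

Request:
jog_arm(commands=[-1,-0.01,0,0,0,-1,-0.02,-0.0015,0,0,-1,-0.03,-0.0015,0,0,-1,-0.03,-0.0015,0,0,-1,-0.03,-0.0015,0,0,-1,-0.03,-0.0015,0,0,-1,-0.03,-0.0015,0,0,-1,-0.03,-0.0015,0,0,-1,-0.03,-0.0015,0,0,-1,-0.03,-0.0015,0,0,-1,-0.022,0,0,0,-1,-0.013,0,0,0,-1,-0.0079,0,0,0,-1,0,0,0,0,-1,0,0,0,0,-1,0,0,0,0])

```text
t: 36.85
tool_pos: [0.5638, 0.0883, 0.1859]
orientation: [2.15, -2.29, 0.0]
force: [-0.5, -1.0, -0.9]
opening: 0.093
```

```bash
python3 d.py .5628 .0898 .029 -93.5
python3 - <<'E'
from ov import *
S=robot.read_camera("scene");T=robot.read_camera("top")
O=[("mill",.531,-.222,.005),("cup",.5375,-.1145,.010),("jug",.5245,-.329,.016),("salt",.5628,.0898,.014)]
ov(S,O,(135,130,300,225),"pics/s13.png");ov(T,O,(240,100,160,120),"pics/t13.png")
E
```

```text
t 36.85 tcp [0.5638 0.0883 0.1859] az -93.6 tilt [ 5.e-04  2.e-04 -1.e+00] open 0.093 F [-0.47 -1.   -0.88] q [ 0.066  0.069  1.614 -0.     1.459  1.699]
turn -0.1 x -0.0015 y 0.0011 z 0.1569
```

View pics/s13.png

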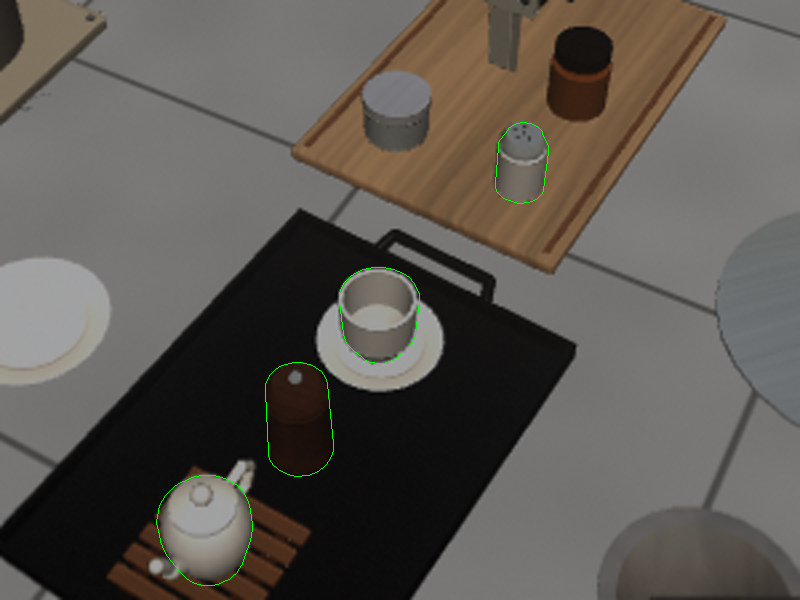

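View pics/t13.png

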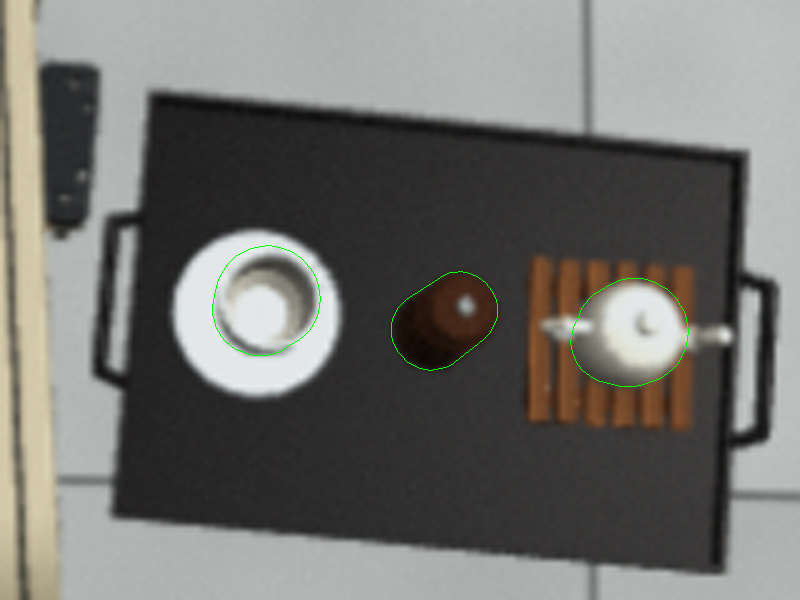

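All three placed things match their outlines: jug (205,530), mill (298,420) and cup (378,315) in the scene picture. Now the salt.

Request:
jog_arm(commands=[-1,-0.001,0.0005,0.01,0,-1,0,0,0.02,0,-1,0,0,0.025,0,-1,0,0,0.025,0,-1,0,0,0.025,0,-1,0,0,0.02,0,-1,0,0,0.014,0,-1,0,0,0.009,0,-1,0,0,0.006,0,-1,0,0,0.003,0,-1,0,0,0.001,0,-0.4,0,0,0,0,-0.1,0,0,0,0,0,0,0,0,0,0.2,0,0,0,0,0.6,0,0,0,0,1,0,0,0,0,1,0,0,0,0,1,0,0,0,0,1,0,0,0,0], grip_force=15)

```text
t: 38.62
tool_pos: [0.5633, 0.0904, 0.028]
orientation: [2.151, -2.289, -0.0]
force: [0.0, -0.9, 0.2]
opening: 0.0418
```

Request:
jog_arm(commands=[1,0,0,-0.003,0,1,0,0,-0.006,0,1,0,0,-0.01,0,1,0,0,-0.015,0,1,0,0,-0.02,0,1,0,0,-0.02,0,1,0,0,-0.02,0,1,0,0,-0.015,0,1,0,0,-0.01,0,1,0,0,-0.006,0,1,0,0,0,0,1,0,0,0,0])

```text
t: 39.62
tool_pos: [0.5632, 0.0904, 0.1527]
orientation: [2.151, -2.289, -0.0]
force: [-0.3, 0.2, -1.7]
opening: 0.0416
```

```bash
python3 d.py;  python3 - <<'E'
from ov import *
S=robot.read_camera("scene");s=robot.read_state(); p=np.array(s["tool_pos"])
ov(S,[("salt",p[0],p[1],p[2]-.0135)],(255,90,140,105),"pics/s14.png")
m=np.array([.531,-.222]);a=np.radians(-3.5); print("target",m+.075*np.array([np.cos(a),np.sin(a)]))
E
```

```text
t 39.62 tcp [0.5632 0.0904 0.1527] az -93.56 tilt [ 0.e+00  3.e-04 -1.e+00] open 0.0416 F [-0.32  0.21 -1.75] q [0.069 0.091 1.652 0.    1.399 1.702]
target [ 0.60586011 -0.22657864]
```

View pics/s14.png

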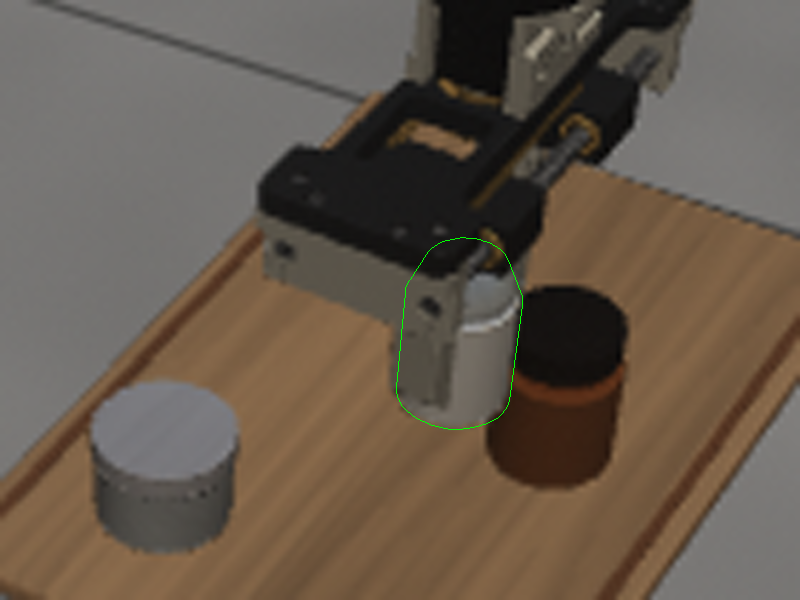

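```bash
python3 d.py .606 -.2266 .019 -93.5
```

```text
t 39.67 tcp [0.5627 0.0904 0.152 ] az -93.56 tilt [ 2.0e-04  1.5e-03 -1.0e+00] open 0.0422 F [-0.29  0.26 -1.54] q [ 0.069  0.092  1.653 -0.     1.399  1.702]
turn -0.06 x 0.3137 y -0.0625 z 0.133
```

Request:
jog_arm(commands=[1,0.008,-0.0016,0,0,1,0.016,-0.0032,0,0,1,0.024,-0.0048,0,0,1,0.03,-0.006,0,0,1,0.03,-0.006,0,0,1,0.03,-0.006,0,0,1,0.03,-0.006,0,0,1,0.03,-0.006,0,0,1,0.03,-0.006,0,0,1,0.03,-0.006,0,0,1,0.024,-0.0048,0,0,1,0.016,-0.003,0,0,1,0.01,-0.002,0,0,1,0.0057,-0.0011,0,0,1,0,0,0,0,1,0,0,0,0,1,0,0,0,0])

```text
t: 41.08
tool_pos: [0.6064, -0.2252, 0.153]
orientation: [-2.153, 2.288, 0.001]
force: [0.9, 1.1, -1.3]
opening: 0.0421
```

```bash
python3 d.py .606 -.2266 .019 -93.5
python3 - <<'E'
from ov import *
S=robot.read_camera("scene");s=robot.read_state(); p=np.array(s["tool_pos"])
ov(S,[("salt",p[0],p[1],p[2]-.014),("mill",.531,-.222,.005)],(175,190,160,120),"pics/s15.png")
E
```

```text
t 41.08 tcp [ 0.6064 -0.2252  0.153 ] az -93.48 tilt [-5.e-04  2.e-04 -1.e+00] open 0.0421 F [ 0.85  1.08 -1.33] q [-0.435  0.292  1.424  0.     1.426  1.196]
turn 0.02 x 0.0014 y 0.0003 z 0.134
```

View pics/s15.png

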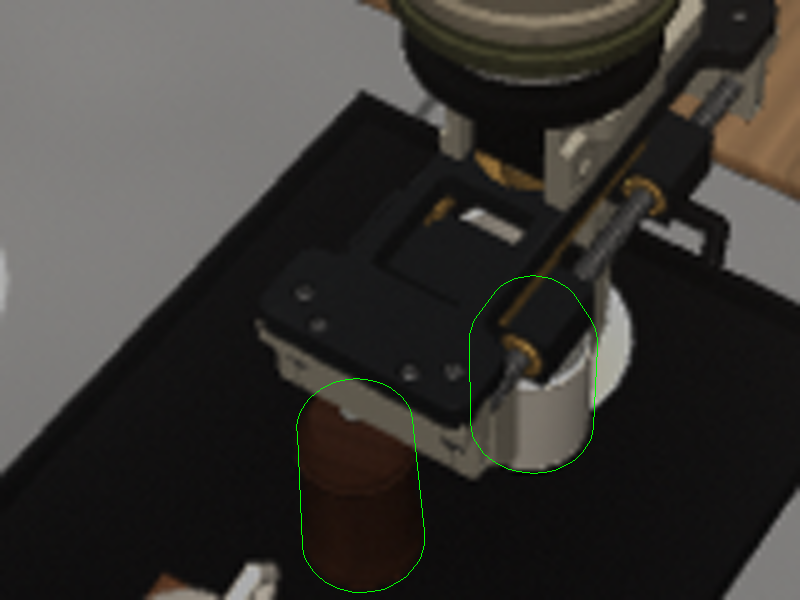

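Request:
jog_arm(commands=[1,0.0008,0.0002,0.006,0,1,0,0,0.012,0,1,0,0,0.018,0,1,0,0,0.02,0,1,0,0,0.02,0,1,0,0,0.017,0,1,0,0,0.013,0,1,0,0,0.01,0,1,0,0,0.007,0,1,0,0,0.004,0,1,0,0,0.002,0,1,0,0,0.001,0,1,0,0,0,0,1,0,0,0,0])

```text
t: 42.3
tool_pos: [0.6067, -0.2276, 0.024]
orientation: [-2.151, 2.289, -0.002]
force: [0.1, 0.8, -2.2]
opening: 0.0421
```

Request:
jog_arm(commands=[1,0,0,0.001,0,1,0,0,0.0005,0,1,0,0,0,0])

```text
t: 42.55
tool_pos: [0.6061, -0.2274, 0.0217]
orientation: [-2.151, 2.289, -0.0]
force: [-0.4, -0.0, -1.8]
opening: 0.0422
```

Request:
jog_arm(commands=[1,-0.0005,0,0.001,0,1,0,0,0.0005,0,1,0,0,0,0])

```text
t: 42.8
tool_pos: [0.6059, -0.2267, 0.0198]
orientation: [2.151, -2.289, -0.001]
force: [-0.7, -0.2, -1.8]
opening: 0.0418
```

Request:
jog_arm(commands=[1,0,0,0.0005,0,1,0,0,0.0005,0,1,0,0,0,0])

```text
t: 43.05
tool_pos: [0.6061, -0.2268, 0.0191]
orientation: [-2.151, 2.289, -0.0]
force: [-0.1, 0.1, -0.5]
opening: 0.0419
```

Request:
jog_arm(commands=[1,0,0,0.0005,0,1,0,0,0,0,1,0,0,0,0])

```text
t: 43.3
tool_pos: [0.6062, -0.2269, 0.019]
orientation: [-2.151, 2.289, -0.0]
force: [-2.3, 1.1, 5.7]
opening: 0.0416
```

Contact. I release gently, lift and retreat.

Request:
jog_arm(commands=[0.08,0,0,0,0,0.04,0,0,0,0,0,0,0,0,0,-0.08,0,0,0,0,-0.25,0,0,0,0,-0.45,0,0,0,0,-0.5,0,0,0,0,-0.5,0,0,-0.003,0,-0.5,0,0,-0.008,0,-0.5,0,0,-0.015,0,-0.5,0,0,-0.025,0,-0.5,0,0,-0.025,0,-0.5,0,0,-0.025,0,-0.5,0,0,-0.025,0,-0.5,0,0,-0.02,0,-0.5,0,0,-0.015,0,-0.5,0,0,-0.01,0,-0.5,0,0,0,0])

```text
t: 44.8
tool_pos: [0.6077, -0.2276, 0.1942]
orientation: [-2.15, 2.288, -0.009]
force: [0.0, 0.2, -0.7]
opening: 0.0694
```

Request:
jog_arm(commands=[-0.5,-0.01,0,-0.005,0,-0.5,-0.02,0,-0.005,0,-0.5,-0.03,0,0,0,-0.5,-0.03,0,0,0,-0.5,-0.03,0,0,0,-0.5,-0.03,0,0,0,-0.5,-0.03,0,0,0,-0.5,-0.03,0,0,0,-0.5,-0.03,0,0,0,-0.5,-0.03,0,0,0,-0.5,-0.03,0,0,0,-0.5,-0.03,0,0,0,-0.5,-0.03,0,0,0,-0.5,-0.02,0,0,0,-0.5,-0.01,0,0,0,-0.5,0,0,0,0,-0.5,0,0,0,0])

```text
t: 46.22
tool_pos: [0.6296, 0.1623, 0.1986]
orientation: [2.151, -2.287, -0.001]
force: [-0.2, -0.0, 0.4]
opening: 0.0697
```

```bash
python3 d.py
python3 - <<'E'
from ov import *
S=robot.read_camera("scene");T=robot.read_camera("top")
O=[("mill",.531,-.222,.005),("cup",.5375,-.1145,.010),("jug",.5245,-.329,.016),("salt",.606,-.2266,.005),("saucer",.5373,-.114,.005),("tin",.4376,.1,.014),("jar",.5634,.207,.014)]
ov(S,O,(135,100,300,265),"pics/s16.png");ov(T,O,(240,100,160,120),"pics/t16.png")
E
```

```text
t 46.22 tcp [0.6296 0.1623 0.1986] az -93.5 tilt [ 9.0e-04  1.6e-03 -1.0e+00] open 0.0697 F [-0.19 -0.02  0.36] q [ 0.174  0.276  1.359 -0.     1.508  1.806]
```

View pics/s16.png

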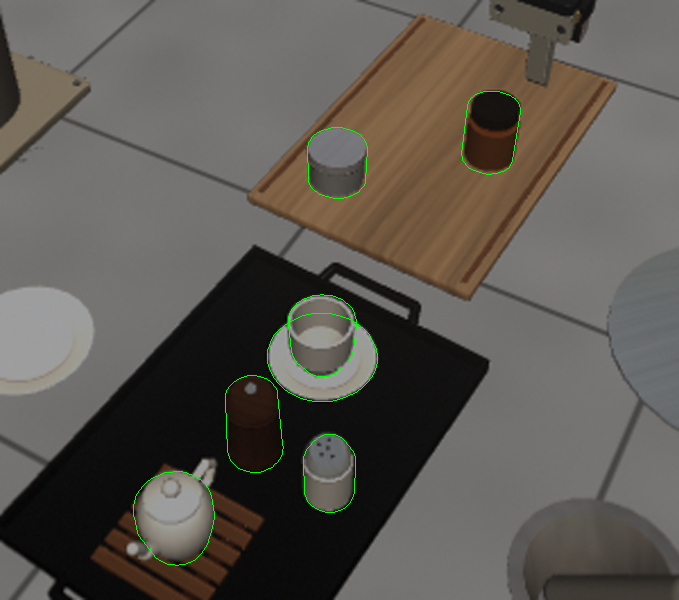

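View pics/t16.png

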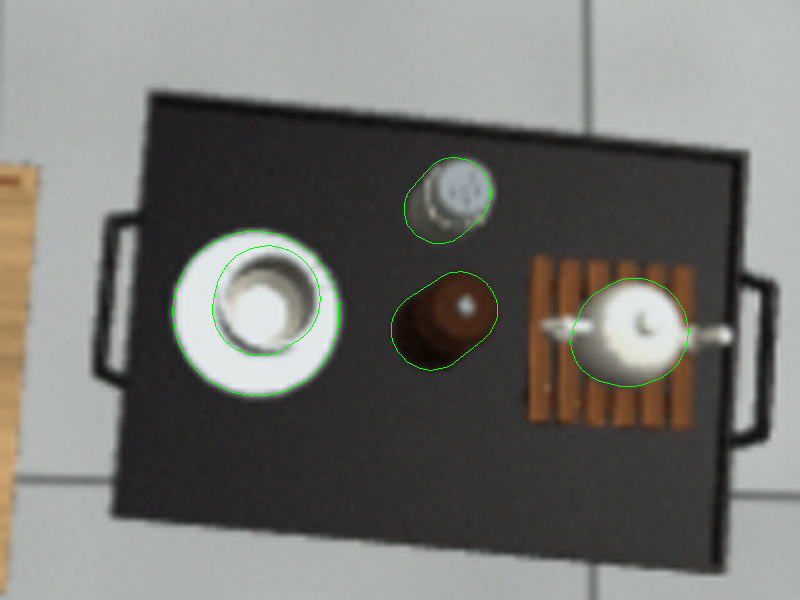

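All outlines match, trivet and saucer are where they lay, and tin and jar are untouched. Handing in.

```bash
python3 -c "
from plant import robot
print(robot.close_job()); print(robot.read_state()['t'])"
```

```text
the job is handed in; nothing more can be done
None
the job is handed in; nothing more can be done
```

The sauce tray is laid as asked and the job was handed in at about 46 s of the 134 s allowed; no verdict came back.

I placed the things in this order, each lowered until the wrist felt light contact and then released:
- **Jug:** on the middle of the trivet.
- **Cup:** in the middle of the saucer.
- **Mill:** midway between the two and in line with them.
- **Salt:** straight behind the mill on the far side. The axes are 75 mm apart, which leaves about 3 cm clear.

**Last checks:** in both camera pictures the model outlines of jug, cup, mill and salt lay on the objects to within about 2–3 mm, all upright. Trivet and saucer had not visibly moved, and tin and jar stood where they were on the board. The arm was clear of everything, and no reading I took passed about 11 N at the wrist.

**What disagreed:**
- The position networks scattered by about 1 cm, so I used fitted outlines instead.
- An automatic outline fit of the cup against the white saucer failed. I judged the cup by its drawn outline and the gripper position.
- The jug's fitted positions were 2–5 mm off the gripper's release reading, mostly along the handle, which I put down to the handle. I took a value in between for the mill's midpoint.

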